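# Fetch the pepper mill from under the display riser with the reacher

## Robot

A 7-joint arm with a two-finger parallel gripper is mounted at the origin on the work surface. World frame = base frame: x ahead of the robot, y to its left, z up, the work surface at z = 0. Lengths are in m, angles in degrees, forces in N, time in s.
With the tool pointing down it reaches from about 0.4 to 0.875 m from the base axis. Payload 4.4 kg.
Tool frame: the origin (TCP) lies at the very end of the fingers, on their centre line; the grasp point (between the pads) lies 19 mm behind it; z points along the fingers, x is the direction in which the jaws open and shut, and the axes are right-handed (so a half turn about z gives the same grasp; the last joint's range is limited). The gripper opens to 85 mm and grips with 20 to 120 N. Pads are 22 mm wide; open, the fingers measure 114 mm over their backs; the gripper's body (76 mm by 85 mm) begins 54 mm behind the grasp point. The pads swing forward as they close: fully open they stand 13 mm farther back than shut.
Start: joints at [-74.244, 36.005, 2.206, 86.941, -1.547, 57.084, -1.146], TCP at [0.217, 0.613, 0.231] pointing down, gripper open.
Joint ranges: [-175.42, 175.42], [-21.48, 121.26], [-71.46, 75.88], [10.55, 141.38], [-63.04, 243.04], [13.31, 113.54], [-168.57, 168.57]. Speed limits (degrees/s): [147.25, 147.25, 180, 180, 180, 180, 180].

## Interface

Orientations are given as a 3x3 rotation matrix whose columns are the frame's x, y, z axes.
In Python, from rig import goto, move_straight, move_j, gripper_to, sleep, ik, state, read_camera, IKError, hand_in, boxes_of, outline_of gives the robot as it stands. Calls block until the motion is done:
- goto(position, orientation): joint-space move of the TCP to a pose.
- move_straight(position, rot=None, speed=0.15, until_force=None): straight line of the TCP; rot=None keeps the orientation; speed is the mean speed in m/s. With until_force (N) it stops when the force on the tool has changed by that much, and returns True; else False.
- move_j(angles): joint-space move.
- gripper_to(opening, grasp_force=None): finger opening in m; grasp_force is the grip in N (None keeps the last); returns when the fingers have stopped.
- sleep(seconds).
- ik(position, orientation): joint angles nearest the present ones, or None.
- state(): the state.
- read_camera(name): name is "side" or "top"; returns a dict with "color" (384x512x3 uint8, red, green, blue), "depth" (384x512 float32, m along the optical axis (not along the pixel's ray), 0 where there is no reading), "fov_y" (degrees; the focal length in pixels is half the picture's height over the tangent of half this angle, whatever the lens; pixels are square), "cx", "cy" (the principal point, pixels), "k1" (the pictures are not rectified: a ray, as slopes to the right and down, at radius r is drawn at 1 + k1 r^2 times it, then the intrinsics apply), "R" (3x3) and "t" (3): a world point X has camera coordinates R X + t. Camera axes: x right, y down, z forward; pixel columns grow to the right and rows downward; lengths in m; the calibration is good to about 2 mm. A picture is of the moment at which its call begins.
A pose or a line that the arm cannot do raises IKError and nothing moves.
- hand_in(): hands the job in, once; it reports no verdict.
Trained networks look in a picture, given as the dict that the camera call returned (one of the last four; its "shot" number tells which), for a name from the list of things; names that differ only in an ending like _2 or _b are one class to them, and where a whole thing is asked for, a point or a joint stands for the part that bears it (a point fixed in the world has none). Each returns a list of dicts, best first, with "p" (0 to 1); they miss things now and then, are a little off and sometimes report something else, mostly with a low value. They report only what shows in the picture. A call takes as long as a camera call. They do not tell look-alikes from the thing itself.
- boxes_of(label, picture): "at" ([column, row] in pixels, amid what is visible of it).
- outline_of(label, picture): "pixels" (384x512 bool, what is visible of it) and "at" ([column, row] in pixels, amid what is visible of it).
The state is a dict: "t": time; "joint_pos": joint angles; "joint_vel": joint speeds; "tau": joint torques, N m; "position": TCP position; "eef_rot": TCP orientation; "wrist_force": force on the tool from outside, world axes, zero at the start; "ft_torque": the same for the moment, N m; "grip_width": finger opening in m.
Only numpy, scipy, OpenCV 4.12 (cv2) and the standard library are available. Lean on these libraries where they do the work, as an engineer would, in place of code of your own. Each camera call takes 0.05 s, during which the arm holds its last target.

## Task

The pepper mill has been pushed in under the clear display riser. Take the reacher from its rest, squeeze its trigger to close the jaws on the mill, bring the mill out without touching it by hand or letting it topple or drop, and stand it upright on the slate platter. Then lay the reacher back in its rest as you found it, leaving the jar beside the mill and the plant on the riser where they are.

Things in the scene. Friction and masses are not known exactly. Their poses are not given: they have to be found in the camera images.
- reacher_grip (a point): Grasp point of the reacher (loose grey pick-up tool): midway between its two grip plates, fixed one left (+y), trigger right (-y), outer faces 54 mm apart, square to y. Axes: x along the shaft to the jaws, y left, z up when level, as in its rest. Plates 30 mm wide, 10 thick, leaning back 30 degrees: fingers come along (0.5, 0, -0.866) here, closing along y. Plates end 29 mm on, 33 mm back.
- reacher_housing (a point): Centre of the underside of the reacher's housing (100 x 44 x 22 mm, in line with the shaft); same axes as reacher_grip; 20 mm behind (-x) and 55 mm below reacher_grip. The whole reacher is 250 mm long, 0.21 kg, its centre of mass within 10 mm of reacher_grip in x. The shaft is 16 mm square, its underside 4 mm above the housing's.
- reacher_jaws (a point): Midway between the pads of the reacher's two jaws, where a 44 mm round is held by its axis: 146 mm ahead (+x) of reacher_grip, 41 mm below it, 14 mm above the reacher's underside; same axes. Pads 24 mm tall, at about this height. Open, they leave a mouth 80 mm wide at the front, 55 mm at the back, 110 mm over the outside. Tips reach 30 mm ahead of this point.
- trigger (a joint): Trigger travel, m: 0 released (jaws open, 54 mm over the plates), 0.018 fully squeezed (36 mm, jaws nearly shut). It slides straight towards the fixed plate. Spring: 12 N released, 16.5 N squeezed, so a 10 N grip leaves the jaws open. Jaws meet the mill at about 0.011 (43 mm over the plates); grip with 35 N. As both fingers close, the reacher shifts half the travel to its right.
- mill_center (a point): Centre (half-way up) of the pepper mill: dark wood, round, 88 mm tall, lower body 44 mm across and 58 mm tall, then a thin steel neck and a round top; about 0.12 kg. It stands upright; z up; base 44 mm below this point.
- riser: Fixed display riser: clear plate on two dark wood legs, open front and back. Origin on the table under its centre, x through the gap away from the robot, y left. Plate 150 (x) x 334 mm (y), underside 115 and top 121 mm up; gap 306 mm wide (286 at the top, between thin rails); front edge at x = -75 mm.
- jar: Squat wide jar with a steel lid, 58 mm across, 55 mm tall, origin at its base; stands under the riser beside the mill, to be left alone.
- platter: Fixed flat dark slate platter, 200 mm (x) x 150 mm (y), 10 mm thick; origin on the table under its centre.
- rest: Fixed wooden rest; origin on the table, x along the lying reacher's shaft. Laid in it, reacher_grip is 40 mm behind (-x), 0 aside and 85 mm above this origin, same axes. Rear saddle (floor 30 mm high) under the housing, front fork (floor 34 mm high) under the shaft; flared cheeks rise 18 mm above the floors, 4 mm play each side at the bottom; about 15 mm play fore and aft.
- plant: Small potted plant in a steel pot, 66 mm across, about 90 mm tall, on the riser; origin at its base.
There are look-alikes about, which are no part of the job. There is more than one size of the platter; the one meant has the size given above.

How it is judged (in metres and radians):
On the way, in this order (a step that is already met when the one before it is completed fails the run):
1. the reacher is held up out of its rest (z of reacher_grip in the frame of rest above 0.11 m), for 0.2 s.
2. the reacher's squeezed jaws are closed around the mill under the riser (value of joint trigger between 0.007 and 0.0165 m and horizontal distance between reacher_jaws and mill_center below 0.018 m and x of mill_center in the frame of riser above -0.06 m), for 0.2 s.
3. the mill stands upright on the platter and the trigger is let go (x of mill_center in the frame of platter between -0.09 and 0.09 m and y of mill_center in the frame of platter between -0.065 and 0.065 m and z of mill_center in the frame of platter between 0.049 and 0.059 m and angle between mill_center's own z axis and vertical below 0.12 rad and value of joint trigger below 0.005 m and linear speed of mill below 0.03 m/s), for 0.2 s.
At the end, for the whole second after the job is handed in: Mill upright (7 degrees), at rest on the platter, its axis 10 mm or more inside the edge; reacher level in its rest, within 6 mm of seated height, 22 mm fore and aft, 12 mm sideways, 7 degrees in level and 8 in direction, trigger released; jar within 20 mm of its start (x of mill_center in the frame of platter between -0.09 and 0.09 m and y of mill_center in the frame of platter between -0.065 and 0.065 m and z of mill_center in the frame of platter between 0.049 and 0.059 m and angle between each of mill_center, reacher_grip's own z axis and vertical below 0.12 rad and x of reacher_grip in the frame of rest between -0.062 and -0.018 m and y of reacher_grip in the frame of rest between -0.012 and 0.012 m and z of reacher_grip in the frame of rest between 0.079 and 0.092 m and angle between the x axis of reacher_grip and the x axis of rest, either way round below 0.15 rad and value of joint trigger below 0.003 m and linear speed of mill below 0.02 m/s and distance of jar from where it was at the start of the episode below 0.02 m); the robot touches nothing.
It fails at once if the robot itself (fingers or arm) touches the mill (contact force between any of the fingers, the arm and mill above 0.5 N).
It fails at once if the mill topples (angle between mill_center's own z axis and vertical above 0.6 rad).
It fails at once if the mill is dropped or flung (faster than 0.6 m/s) (linear speed of mill above 0.6 m/s).
It fails at once if the jar is moved by more than 20 mm (distance of jar from where it was at the start of the episode above 0.02 m).
It fails at once if the plant on the riser is moved by more than 20 mm (distance of plant from where it was at the start of the episode above 0.02 m).
It also fails if it takes over 72 s, if anything falls off the work surface, if the arm or the gripper's body presses on something with over 40 N, if the wrist force passes 120 N, or if a joint passes its speed limit or range.

## Working session

There is one attempt and no reset: what is moved stays moved. The work goes in short steps, each a Python script; the robot and the scene stay as the last script left them, time stands still between calls to the robot, and variables do not carry over. Pictures are saved under pics/ and viewed, and the job is handed in when it is done.

```bash
ls; mkdir -p pics; python3 - <<'E'
from rig import *
import cv2,numpy as np,pickle
d={}
for n in("side","top"):
    p=read_camera(n); d[n]=p
    cv2.imwrite(f"pics/{n}0.png",cv2.resize(p["color"][:,:,::-1],(800,600),interpolation=cv2.INTER_CUBIC))
    print(n,{k:p[k] for k in p if k not in("color","depth")})
    for l in ["reacher_grip","mill_center","riser","jar","platter","rest","plant"]:
        print(l,[(round(b["p"],2),np.round(b["at"]).tolist()) for b in boxes_of(l,p)])
pickle.dump(d,open("p0.pkl","wb"))
print(state()["t"])
E
```

```text
pics
side {'fov_y': 42.14714502743072, 'cx': 257.0257694482354, 'cy': 197.3788093854361, 'k1': -0.10649804765149584, 'R': array([[-0.87812457, -0.47796106,  0.02122418],
       [-0.25967118,  0.43887768, -0.86020769],
       [ 0.40183096, -0.76088081, -0.50950198]]), 't': array([0.49990503, 0.29388585, 1.20129921]), 'shot': 1}
reacher_grip [(0.97, [204.0, 296.0])]
mill_center [(0.61, [205.0, 293.0]), (0.44, [212.0, 247.0]), (0.27, [198.0, 229.0])]
riser []
jar [(0.53, [237.0, 228.0])]
platter []
rest [(0.56, [206.0, 315.0])]
plant [(0.9, [220.0, 186.0])]
top {'fov_y': 50.13829913603836, 'cx': 257.7230166452994, 'cy': 191.88278284083646, 'k1': -0.06677000328036617, 'R': array([[ 0.01126702, -0.99979805,  0.01664062],
       [-0.98588587, -0.01388715, -0.16684184],
       [ 0.16703924, -0.01452595, -0.98584324]]), 't': array([-0.1153677 ,  0.63770222,  1.26770584]), 'shot': 2}
reacher_grip [(0.56, [131.0, 214.0])]
mill_center [(0.28, [133.0, 212.0])]
riser [(0.89, [219.0, 179.0])]
jar []
platter [(0.94, [320.0, 209.0]), (0.82, [383.0, 236.0])]
rest [(0.94, [141.0, 216.0]), (0.25, [135.0, 213.0])]
plant [(0.75, [227.0, 161.0])]
0.8
```

View pics/side0.png

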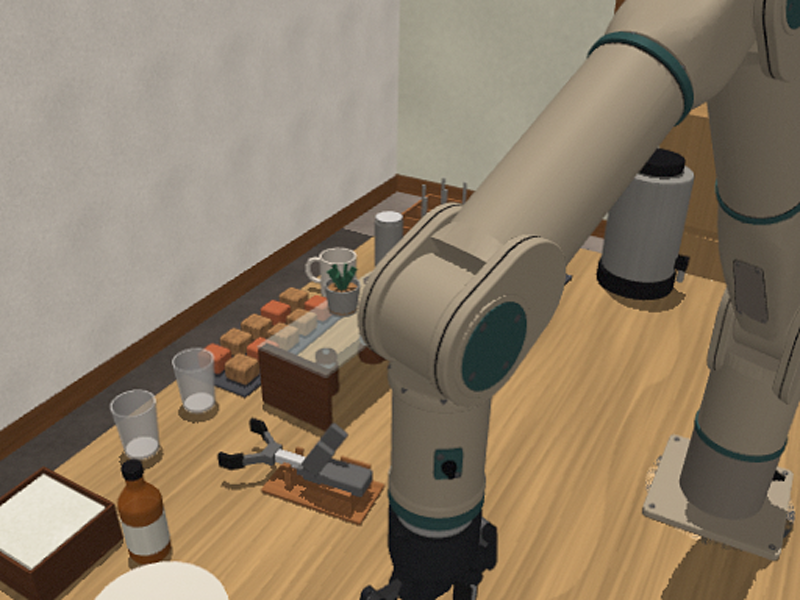

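View pics/top0.png

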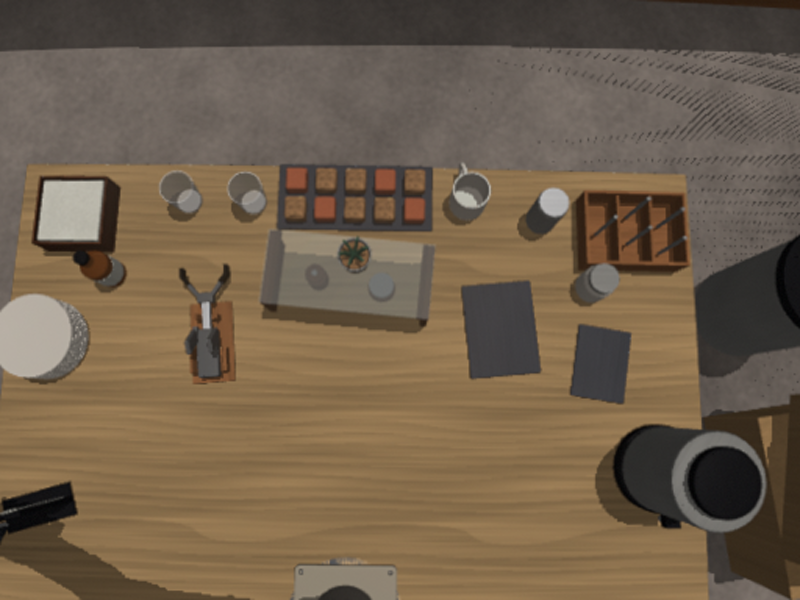

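```bash
cat > h.py <<'E'
import numpy as np,cv2
def K(p):
    f=p["color"].shape[0]/2/np.tan(np.radians(p["fov_y"]/2)); return f
def ray(p,uv):
    uv=np.atleast_2d(np.asarray(uv,float)); f=K(p)
    d=(uv-[p["cx"],p["cy"]])/f; x=d.copy()
    for _ in range(30): x=d/(1+p["k1"]*(x**2).sum(1,keepdims=True))
    c=np.c_[x,np.ones(len(x))]
    return -p["R"].T@p["t"], c@p["R"], c
def onz(p,uv,z):
    o,w,_=ray(p,uv); s=(z-o[2])/w[:,2]; return o+w*s[:,None]
def cloud(p,mask=None):
    D=p["depth"]; h,w=D.shape
    if mask is None: mask=D>0
    v,u=np.nonzero(mask&(D>0)); o,wr,_=ray(p,np.c_[u,v]); return o+wr*D[v,u][:,None],np.c_[u,v]
def proj(p,X):
    X=np.atleast_2d(X); c=X@p["R"].T+p["t"]; s=c[:,:2]/c[:,2:]; 
    s=s*(1+p["k1"]*(s**2).sum(1,keepdims=True)); return s*K(p)+[p["cx"],p["cy"]]
E
python3 - <<'E'
import pickle,cv2,numpy as np
from h import *
d=pickle.load(open("p0.pkl","rb")); p=d["top"]
c=p["color"][:,:,::-1][135:265,100:360]
cv2.imwrite("pics/topcrop.png",cv2.resize(c,None,fx=3,fy=3,interpolation=cv2.INTER_CUBIC))
X,uv=cloud(p); H=np.zeros((384,512)); H[uv[:,1],uv[:,0]]=X[:,2]
cv2.imwrite("pics/toph.png",cv2.resize(np.uint8(np.clip(H*255/0.25,0,255))[135:265,100:360],None,fx=3,fy=3,interpolation=cv2.INTER_NEAREST))
E
```

```text
(no output)
```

View pics/topcrop.png

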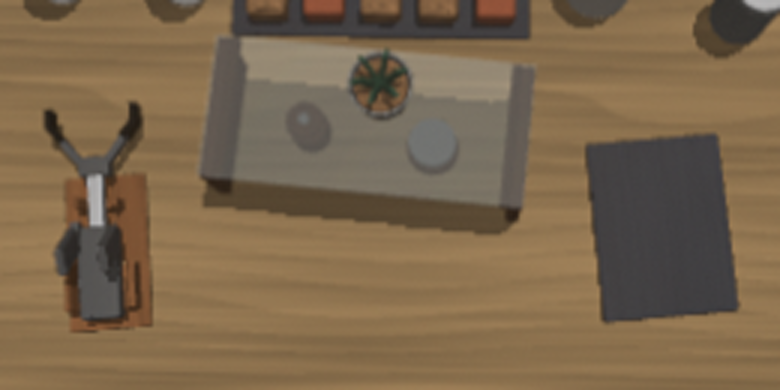

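View pics/toph.png

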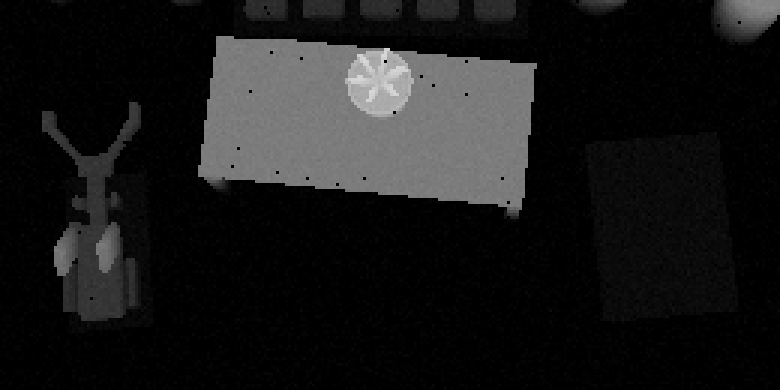

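```bash
python3 - <<'E'
import pickle,cv2,numpy as np
from h import *
d=pickle.load(open("p0.pkl","rb")); p=d["top"]
X,uv=cloud(p); 
def rect(m,name):
    r=cv2.minAreaRect(X[m][:,:2].astype(np.float32)*1000); print(name,r,m.sum(),X[m].mean(0))
def box(u0,v0,u1,v1): # crop3 coords
    a=uv; return (a[:,0]>=u0/3+100)&(a[:,0]<=u1/3+100)&(a[:,1]>=v0/3+135)&(a[:,1]<=v1/3+135)
rect(box(195,30,540,220)&(abs(X[:,2]-.121)<.009),"riser")
rect(box(575,120,745,330)&(abs(X[:,2]-.010)<.0055),"platter")
print("z platter",np.median(X[box(620,160,700,300),2]), "table",np.median(X[box(250,260,500,380),2]))
# reacher pieces
m=box(40,95,155,330)&(X[:,2]>.03)
for lo,hi,nm in [(.03,.045,'a'),(.045,.066,'b'),(.066,.2,'plates')]:
    q=m&(X[:,2]>lo)&(X[:,2]<hi); rect(q,nm)
q=m&(X[:,2]>.066)
k=X[q][:,1]; mid=(k.min()+k.max())/2
for s in (k>mid,k<=mid):
    Y=X[q][s]; print("plate",Y.mean(0),Y.min(0),Y.max(0),len(Y))
rect(box(60,170,155,332)&(abs(X[:,2]-.012)<.006),"restbase")
H=np.zeros((384,512)); H[uv[:,1],uv[:,0]]=X[:,2]
print(np.int32(H[165:245,112:152:1]*1000)[::2])
c=lambda u,v:[u/3+100,v/3+135]
print("jar lid",onz(p,[c(432,144)],.055)); print("mill top knob",onz(p,[c(301,115)],.086),"mill base-ish",onz(p,[c(309,127)],.055))
print("plant",onz(p,[c(380,85)],.21))
E
```

```text
riser ((681.9156494140625, 3.4803009033203125), (332.2591247558594, 152.08680725097656), 85.0914535522461) 4758 [0.67684592 0.00361006 0.12148854]
platter ((591.2330932617188, -317.3773193359375), (189.7693634033203, 237.07403564453125), 89.85452270507812) 2685 [ 0.58803125 -0.315112    0.01002174]
z platter 0.010326977884718813 table 0.000455941757166789
a ((590.6837158203125, 295.6319580078125), (229.05479431152344, 95.8671875), 6.056340217590332) 167 [0.56197441 0.29300545 0.03882418]
b ((590.8541259765625, 298.2818603515625), (229.28115844726562, 103.9166030883789), 6.442759037017822) 734 [0.57276898 0.29752783 0.05204457]
plates ((546.3178100585938, 293.8329162597656), (53.26687240600586, 56.965576171875), 6.48634147644043) 176 [0.54498608 0.29182051 0.09737782]
plate [0.54254664 0.31371345 0.09718461] [0.518612   0.30815734 0.0681755 ] [0.56903638 0.32207469 0.12035004] 89
plate [0.54748159 0.26942428 0.09757548] [0.522488   0.2635702  0.06635761] [0.57551581 0.27821669 0.11988481] 87
restbase ((556.11376953125, 294.8871154785156), (177.5777130126953, 102.5888900756836), 5.891122341156006) 509 [0.56710222 0.28223454 0.00939562]
[[ 0  0  0 ... -1  3 -3]
 [ 0  1  1 ...  4  0  0]
 [-1 -3  3 ...  3  2  0]
 ...
 [-2 -2  0 ...  8  6 -1]
 [-1  2  0 ...  7 10  3]
 [-1  4  0 ...  7  1  0]]
jar lid [[ 0.66751417 -0.06260958  0.055     ]]
mill top knob [[0.69076438 0.07550144 0.086     ]] mill base-ish [[0.68429717 0.07038723 0.055     ]]
plant [[ 0.69459652 -0.01493679  0.21      ]]
```

```bash
python3 - <<'E'
from rig import *
import cv2,numpy as np,pickle
s=state(); print(s["eef_rot"])
R=np.array([[0,1,0],[1,0,0],[0,0,-1.]])
goto([0.42,-0.05,0.5],s["eef_rot"])
print(state()["t"],state()["joint_pos"])
d={}
for n in("side","top"):
    p=read_camera(n); d[n]=p
    for l in ["reacher_grip","mill_center","riser","jar","rest","plant","reacher_jaws"]:
        o=outline_of(l,p); p["o_"+l]=o
        print(n,l,[(round(b["p"],2),np.round(b["at"]).tolist(),int(b["pixels"].sum())) for b in o])
pickle.dump(d,open("p1.pkl","wb"))
c=d["side"]["color"][:,:,::-1][140:360,110:370]
cv2.imwrite("pics/side1.png",cv2.resize(c,None,fx=3,fy=3,interpolation=cv2.INTER_CUBIC)[:600])
c=d["top"]["color"][:,:,::-1][135:265,100:260]
cv2.imwrite("pics/top1.png",cv2.resize(c,None,fx=4.5,fy=4.5,interpolation=cv2.INTER_CUBIC))
print(state()["t"])
E
```

```text
[[ 3.34303666e-01  9.42465415e-01 -2.98828925e-05]
 [ 9.42465414e-01 -3.34303663e-01  6.93644000e-05]
 [ 5.53835876e-05 -5.13523658e-05 -9.99999997e-01]]
3.425 [-32.56058212   4.85371748  39.63109521  92.96746198  -3.10415749
  83.33809274  77.8959578 ]
side reacher_grip [(0.87, [204.0, 297.0], 1776)]
side mill_center []
side riser [(0.75, [209.0, 217.0], 5349), (0.62, [217.0, 187.0], 541)]
side jar [(0.67, [242.0, 227.0], 254)]
side rest [(0.97, [207.0, 316.0], 1447)]
side plant [(0.59, [219.0, 187.0], 600)]
side reacher_jaws [(0.74, [196.0, 296.0], 1838), (0.39, [242.0, 223.0], 237), (0.21, [205.0, 315.0], 1457)]
top reacher_grip [(0.57, [131.0, 213.0], 980)]
top mill_center [(0.3, [137.0, 216.0], 58)]
top riser [(0.95, [219.0, 178.0], 4579)]
top jar []
top rest [(0.74, [143.0, 216.0], 749)]
top plant [(0.59, [226.0, 162.0], 379)]
top reacher_jaws [(0.84, [133.0, 213.0], 907)]
4.225
```

View pics/side1.png

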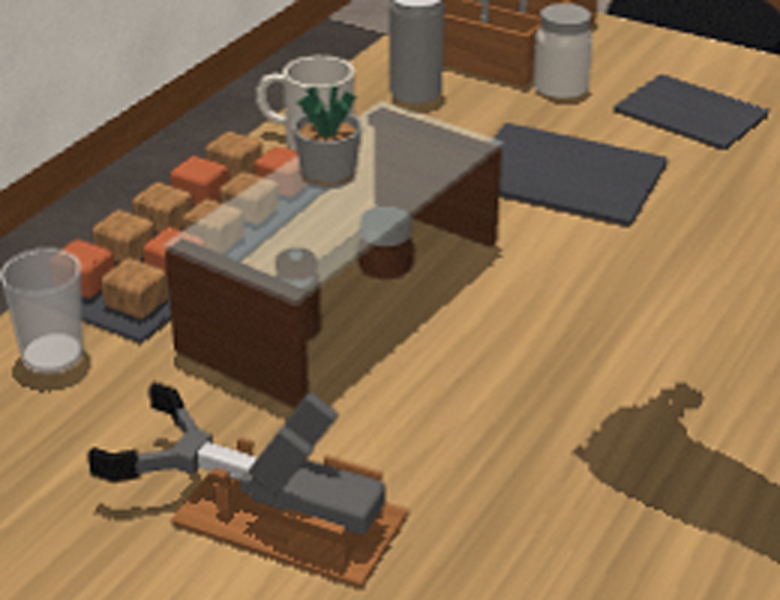

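View pics/top1.png

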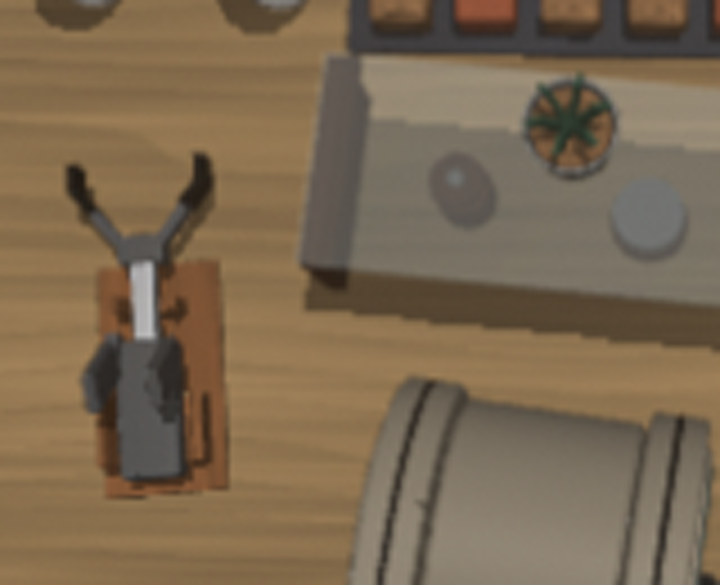

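```bash
cat > ov.py <<'E'
import pickle,cv2,numpy as np
from h import *
def circ(c,r,z):
    a=np.linspace(0,2*np.pi,40); return np.c_[c[0]+r*np.cos(a),c[1]+r*np.sin(a),0*a+z]
def lines(p,img,o,f,polys):
    for X,col in polys:
        q=(proj(p,X)-o+0.5)*f; cv2.polylines(img,[np.int32(q*8)],False,col,1,cv2.LINE_AA,3)
def fr(x,y,yaw,P):
    c,s=np.cos(yaw),np.sin(yaw); P=np.asarray(P,float); return np.c_[x+c*P[:,0]-s*P[:,1],y+s*P[:,0]+c*P[:,1],P[:,2]]
def rectp(x0,x1,y0,y1,z): return [[x0,y0,z],[x1,y0,z],[x1,y1,z],[x0,y1,z],[x0,y0,z]]
E
cat > ov1.py <<'E'
from ov import *
import sys
d=pickle.load(open("p1.pkl","rb"))
mill=eval(sys.argv[1]); jar=eval(sys.argv[2]); grip=eval(sys.argv[3]); ris=eval(sys.argv[4])
G,Y,B,W=(0,255,0),(0,255,255),(255,100,0),(255,255,255)
P=[]
for z in (0,.058): P.append((circ(mill,.022,z),G))
P.append((circ(mill,.003,.088),G))
for z in (0,.055): P.append((circ(jar,.029,z),Y))
x,y,t=grip
for z in (0.03,.052): P.append((fr(x,y,t,rectp(-.07,.03,-.022,.022,z)),B))
P.append((fr(x,y,t,rectp(.03,.11,-.008,.008,.05)),B))
P.append((fr(x,y,t,[[.176,.04,.044],[.176,-.04,.044]]),B)); P.append((fr(x,y,t,[[.146,.055,.044],[.146,-.055,.044]]),B))
for yy in(.027,-.027):
  P.append((fr(x,y,t,[[s*.5+w*.866,yy,.085-s*.866+w*.5] for s,w in((29/1e3,-.015),(.029,.015),(-.033,.015),(-.033,-.015),(.029,-.015))]),W))
rx,ry,rt=ris
for z in(.115,.121,0):P.append((fr(rx,ry,rt,rectp(-.075,.075,-.167,.167,z)),W))
for n,(u0,v0,u1,v1),f in (("top",(105,135,265,265),4.5),("side",(110,140,300,340),3.0)):
    p=d[n]; img=cv2.resize(p["color"][v0:v1,u0:u1,::-1],None,fx=f,fy=f,interpolation=cv2.INTER_CUBIC)
    lines(p,img,np.array([u0,v0]),f,P); cv2.imwrite(f"pics/ov_{n}_{sys.argv[5]}.png",img)
E
python3 ov1.py "(.684,.0725)" "(.6675,-.0626)" "(.545,.2925,.112)" "(.682,.0035,-.0857)" a
```

```text
(no output)
```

View pics/ov_top_a.png

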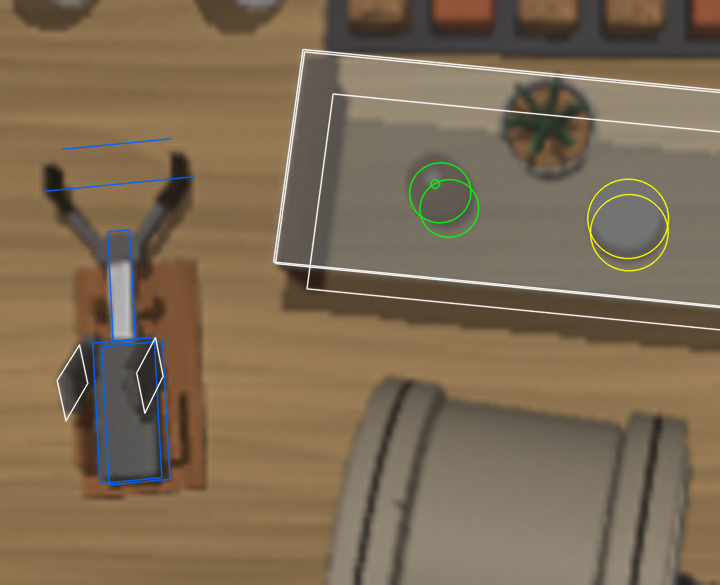

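View pics/ov_side_a.png

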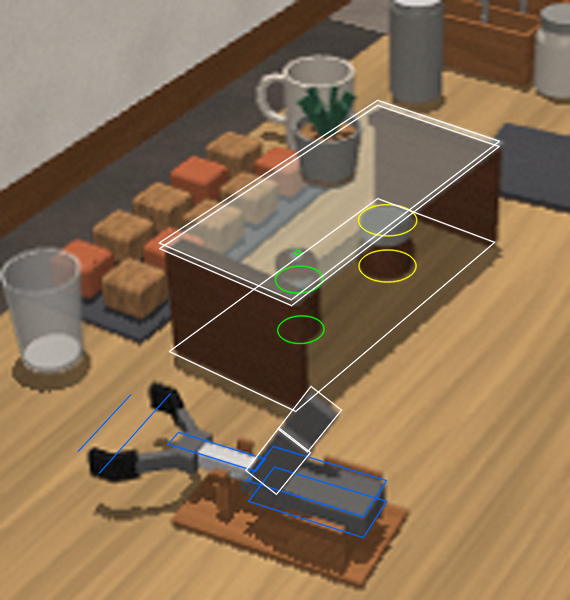

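```bash
python3 - <<'E'
import pickle,cv2,numpy as np
from ov import *
d=pickle.load(open("p1.pkl","rb")); p=d["top"]
u0,v0,u1,v1=185,155,265,205
a=p["color"][v0:v1,u0:u1,::-1].astype(float); a=np.clip((a-60)*2.2,0,255).astype(np.uint8)
f=9; A=cv2.resize(a,None,fx=f,fy=f,interpolation=cv2.INTER_NEAREST)
P=[]
for m,c in(((.684,.0725),(0,255,0)),):
  P+=[(circ(m,.022,z),c) for z in(0,.058)]+[(circ(m,.019,.073),(0,255,255))]+[(circ(m,.002,.088),c)]
P+=[(circ((.6675,-.0626),.029,z),(0,255,255)) for z in (0,.055)]
lines(p,A,np.array([u0,v0]),f,P); cv2.imwrite("pics/mz.png",A)
E
```

```text
(no output)
```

View pics/mz.png

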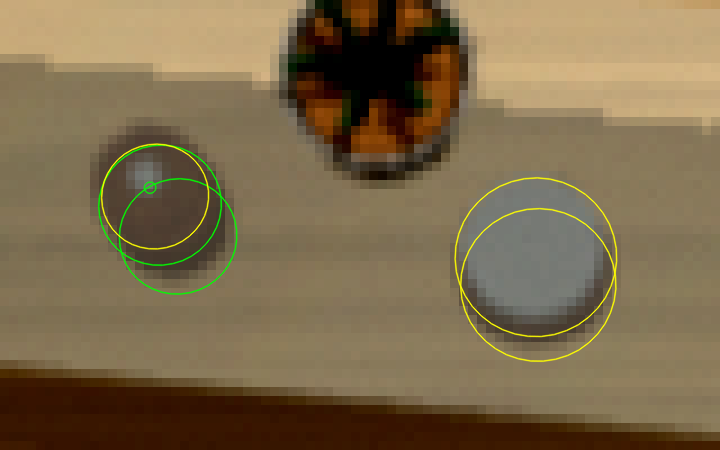

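```bash
cat > k.py <<'E'
import numpy as np
def Rz(t): c,s=np.cos(t),np.sin(t); return np.array([[c,-s,0],[s,c,0],[0,0,1.]])
def tool(yaw,flip=1):
    z=np.array([.5,0,-np.sqrt(.75)]); x=np.array([0,flip,0.]); y=np.cross(z,x)
    return Rz(yaw)@np.c_[x,y,z]
def tcp(grip,yaw,back=0.,side=0.):
    """TCP for the reacher's grip point; back = retreat along fingers"""
    R=Rz(yaw); z=R@np.array([.5,0,-np.sqrt(.75)])
    return np.asarray(grip)+z*(.019-back)+R@np.array([0,side,0])
def grip_of_jaws(j,yaw,up): # j xy of jaw centre, up = jaw height
    g=np.array([j[0],j[1],0])-Rz(yaw)@np.array([.146,0,0]); g[2]=up+.041; return g
GRIP=np.array([.547,.293,.085]); YAW=.112
MILL=np.array([.689,.074]); RY=-.0857
E
python3 - <<'E'
import pickle
from h import *; from k import *; from rig import ik,state
d=pickle.load(open("p0.pkl","rb")); p=d["top"]
c=lambda u,v:[u/3+100-.33,v/3+135-.33]
for q in ([c(587,145),c(717,135),c(737,310),c(603,321)],):
    P=onz(p,q,.010); print(P.round(4).tolist(),P.mean(0)); print(np.linalg.norm(P-np.roll(P,1,0),axis=1)); e=P[0]-P[3]; print(np.degrees(np.arctan2(e[1],e[0])))
# ik
for flip in(1,-1):
  for nm,g,y in [("g",GRIP,YAW),("up",GRIP+[0,0,.08],YAW),("pre",grip_of_jaws(MILL-Rz(RY)[:2,0]*.17,RY,.035),RY),("at",grip_of_jaws(MILL,RY,.035),RY)]+[("pl%.2f"%y,grip_of_jaws([.592,-.317],y,.1),y) for y in(-.1,-.3,-.45,-.6)]:
    j=ik(tcp(g,y),tool(y,flip)); print(flip,nm,None if j is None else np.round(j))
E
```

```text
[[0.6786, -0.2336, 0.01], [0.6922, -0.3802, 0.01], [0.4967, -0.3983, 0.01], [0.4832, -0.2505, 0.01]] [ 0.58768732 -0.31563879  0.01      ]
[0.19609147 0.14715169 0.19639084 0.14837547]
4.927717249981451
1 g [ -2.  59. -61. 123. 107.  63. -33.]
1 up [ -1.  48. -61. 121.  96.  56. -25.]
1 pre None
1 at [ 19.  59. -61. 135. 116.  63. -38.]
1 pl-0.10 [ 80.  47. -60. 132. 112.  25.  17.]
1 pl-0.30 [ 72.  46. -60. 136. 119.  36.  -9.]
1 pl-0.45 [ 65.  46. -61. 138. 116.  44. -22.]
1 pl-0.60 [ 58.  46. -61. 137. 111.  51. -32.]
-1 g [ -2.  59. -61. 123. 107.  63. 147.]
-1 up [-19.  37. -29. 121.  94.  33. 151.]
-1 pre None
-1 at [ 19.  59. -61. 135. 116.  63. 142.]
-1 pl-0.10 [ 47.  34.  -8. 132. 228.  17.  76.]
-1 pl-0.30 [ 66.  41. -50. 136. 127.  29. 161.]
-1 pl-0.45 [ 55.  39. -43. 138. 128.  33. 145.]
-1 pl-0.60 [ 35.  34. -23. 138. 133.  29. 123.]
```

```bash
cat >> k.py <<'E'
def tool(yaw,flip=1,tilt=30.):
    a=np.radians(tilt); z=np.array([np.sin(a),0,-np.cos(a)]); x=np.array([0,flip,0.]); y=np.cross(z,x)
    return Rz(yaw)@np.c_[x,y,z]
def tcp(grip,yaw,back=0.,side=0.,tilt=30.):
    R=Rz(yaw); a=np.radians(tilt); z=R@np.array([np.sin(a),0,-np.cos(a)])
    return np.asarray(grip)+z*(.019-back)+R@np.array([0,side,0])
E
cat > q.py <<'E'
from k import *; from rig import ik,state
print(state()["t"],state()["position"])
ps=[("g",GRIP,YAW),("up",GRIP+[0,0,.1],YAW)]
for y in (-.25,RY,.1,.3):
    D=np.array([np.cos(y),np.sin(y)])
    ps+=[("m%+.2f"%y,grip_of_jaws(MILL,y,.035),y),("m%+.2f -.11"%y,grip_of_jaws(MILL-D*.11,y,.035),y),("m%+.2f -.16"%y,grip_of_jaws(MILL-D*.16,y,.05),y)]
for y in (-.1,-.3,-.5,-.7):
    D=np.array([np.cos(y),np.sin(y)]); ps+=[("pl%.2f"%y,grip_of_jaws([.588,-.316],y,.045),y),("plb%.2f"%y,grip_of_jaws([.588,-.316]-.06*D,y,.045),y)]
for flip in(1,-1):
 for tilt in(30,15,0):
  print("flip",flip,"tilt",tilt)
  for nm,g,y in ps:
    j=ik(tcp(g,y,tilt=tilt),tool(y,flip,tilt)); print("  ",nm,g.round(2),None if j is None else np.round(j).astype(int).tolist())
E
python3 - <<'E'
from rig import *
move_j([-20,5,0,105,0,70,90])
print(state()["position"],state()["eef_rot"].round(2))
E
python3 q.py
```

```text
[0.39363994 0.11180938 0.4130301 ] [[-0.34  0.94  0.  ]
 [ 0.94  0.34 -0.  ]
 [-0.    0.   -1.  ]]
5.0 [0.39363994 0.11180938 0.4130301 ]
flip 1 tilt 30
   g [0.55 0.29 0.08] [-2, 59, -61, 123, 107, 63, -33]
   up [0.55 0.29 0.18] [-1, 45, -61, 120, 92, 55, -22]
   m-0.25 [0.55 0.11 0.08] [13, 59, -61, 131, 109, 68, -46]
   m-0.25 -.11 [0.44 0.14 0.08] None
   m-0.25 -.16 [0.39 0.15 0.09] None
   m-0.09 [0.54 0.09 0.08] [19, 59, -61, 135, 116, 63, -38]
   m-0.09 -.11 [0.43 0.1  0.08] None
   m-0.09 -.16 [0.38 0.1  0.09] None
   m+0.10 [0.54 0.06 0.08] [27, 58, -61, 136, 122, 56, -26]
   m+0.10 -.11 [0.43 0.05 0.08] None
   m+0.10 -.16 [0.38 0.04 0.09] None
   m+0.30 [0.55 0.03 0.08] [36, 58, -61, 135, 125, 45, -9]
   m+0.30 -.11 [ 0.44 -0.    0.08] None
   m+0.30 -.16 [ 0.4  -0.02  0.09] None
   pl-0.10 [ 0.44 -0.3   0.09] [80, 57, -60, 133, 123, 33, 10]
   plb-0.10 [ 0.38 -0.3   0.09] [85, 56, -60, 140, 130, 34, 6]
   pl-0.30 [ 0.45 -0.27  0.09] [71, 56, -61, 138, 127, 46, -13]
   plb-0.30 [ 0.39 -0.26  0.09] None
   pl-0.50 [ 0.46 -0.25  0.09] [61, 56, -61, 140, 123, 56, -30]
   pl
[... 5837 characters left out ...]
]
   m+0.30 [0.55 0.03 0.08] [-33, 51, 44, 112, -55, 41, -27]
   m+0.30 -.11 [ 0.44 -0.    0.08] [-25, 43, 33, 128, -59, 26, -17]
   m+0.30 -.16 [ 0.4  -0.02  0.09] [-24, 40, 33, 134, -62, 23, -10]
   pl-0.10 [ 0.44 -0.3   0.09] [-1, 55, 55, 114, -63, 48, -5]
   plb-0.10 [ 0.38 -0.3   0.09] [7, 47, 44, 122, -59, 36, -2]
   pl-0.30 [ 0.45 -0.27  0.09] [1, 49, 44, 115, -56, 40, -25]
   plb-0.30 [ 0.39 -0.26  0.09] [2, 46, 44, 124, -61, 35, -16]
   pl-0.50 [ 0.46 -0.25  0.09] [-2, 49, 44, 116, -56, 39, -40]
   plb-0.50 [ 0.41 -0.22  0.09] [-3, 46, 44, 125, -62, 35, -31]
   pl-0.70 [ 0.48 -0.22  0.09] [-5, 49, 44, 115, -55, 40, -55]
   plb-0.70 [ 0.43 -0.18  0.09] [-8, 47, 44, 124, -61, 35, -49]
```

```bash
python3 - <<'E'
from rig import *; from k import *
import cv2,pickle
R=tool(YAW,1,0)
gripper_to(.085,20)
goto(tcp(GRIP,YAW,back=.1,tilt=0),R)
move_straight(tcp(GRIP,YAW,tilt=0),speed=.12)
s=state(); print(s["t"],s["position"],s["wrist_force"],s["joint_pos"].round(1))
d={}
for n in("side","top"):
    d[n]=read_camera(n)
pickle.dump(d,open("p2.pkl","wb"))
c=d["side"]["color"][:,:,::-1][200:350,110:310]
cv2.imwrite("pics/side2.png",cv2.resize(c,None,fx=4,fy=4,interpolation=cv2.INTER_CUBIC))
E
```

```text
7.4917 [0.54762684 0.29334692 0.06683952] [0.13383453 0.36778962 0.79040846] [-28.7  45.5  -3.4  99.    4.1  35.5  62. ]
```

View pics/side2.png

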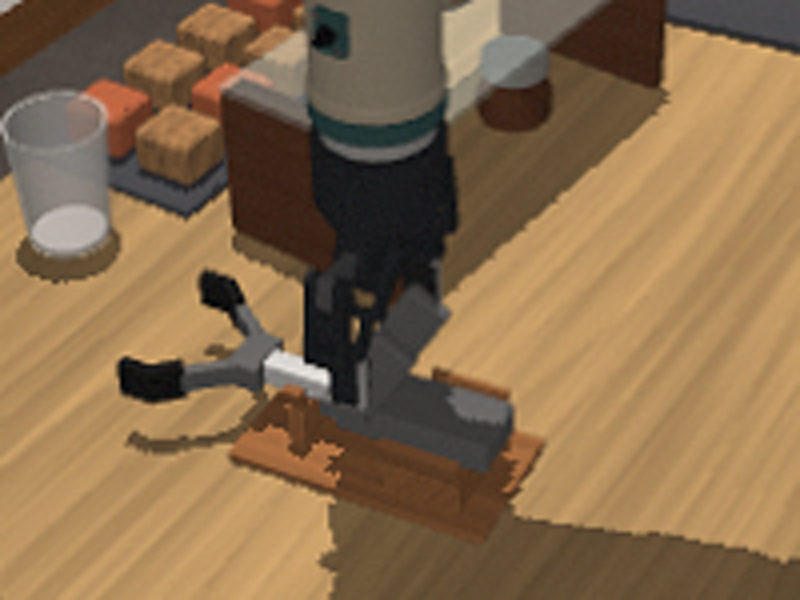

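```bash
python3 - <<'E'
from ov import *; from k import *
d=pickle.load(open("p2.pkl","rb"))
t=np.array([.5476,.2933,.0668])
G,Y,W=(0,255,0),(0,255,255),(255,255,255)
R=Rz(YAW)
def loc(P): return np.asarray(P)@R.T+t
P=[]
for y in(.0425,-.0425): 
    P.append((loc([[-.011,y,0],[.011,y,0],[.011,y,.038],[-.011,y,.038],[-.011,y,0]]),G))
for gx,c in((.547,W),(.541,Y)):
  for yy in(.027,.017):
    P.append((fr(gx,.293,YAW,[[s*.5+w*.866,yy,.085-s*.866+w*.5] for s,w in((29/1e3,-.015),(.029,.015),(-.033,.015),(-.033,-.015),(.029,-.015))]),c))
for n,(u0,v0,u1,v1),f in (("top",(105,175,185,255),7),("side",(150,230,250,330),6)):
    p=d[n]; img=cv2.resize(p["color"][v0:v1,u0:u1,::-1],None,fx=f,fy=f,interpolation=cv2.INTER_CUBIC)
    lines(p,img,np.array([u0,v0]),f,P); cv2.imwrite(f"pics/ov2_{n}.png",img)
E
```

```text
(no output)
```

View pics/ov2_side.png

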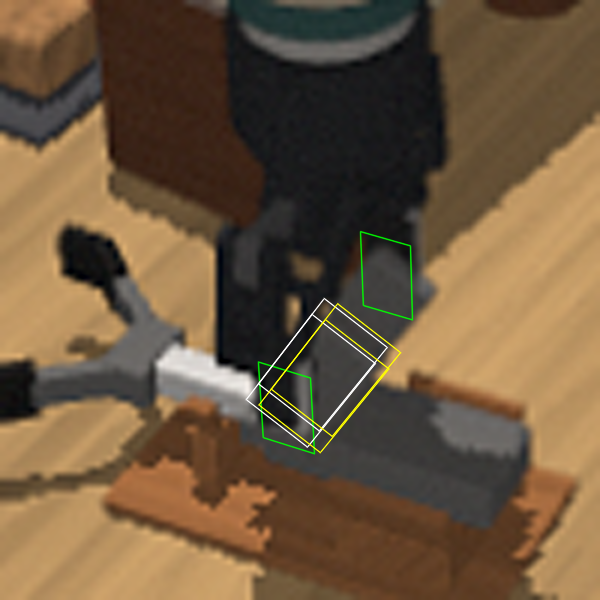

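View pics/ov2_top.png

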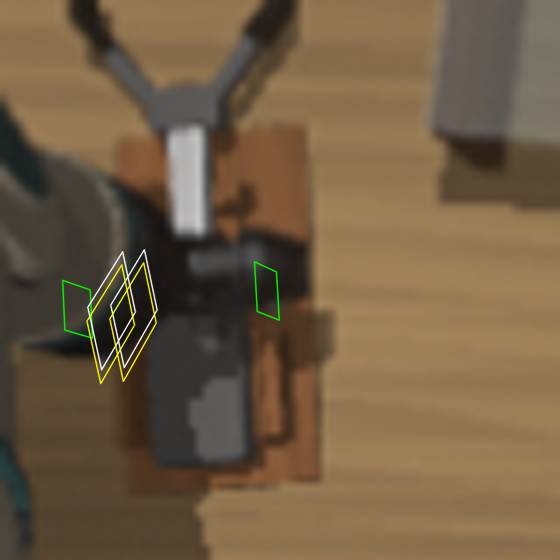

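```bash
python3 - <<'E'
from rig import *; from k import *
import cv2,pickle
for w in(.056,.0535,.0515):
    gripper_to(w,20); s=state(); print(s["t"],s["grip_width"],s["wrist_force"].round(2),s["position"].round(4))
s=state()
p=read_camera("side"); cv2.imwrite("pics/side3.png",cv2.resize(p["color"][200:350,110:310,::-1],None,fx=4,fy=4,interpolation=cv2.INTER_CUBIC))
E
```

```text
7.9917 0.05611926259339399 [0.3  0.44 0.34] [0.547  0.293  0.0661]
8.2083 0.05359899663464189 [-1.35 -0.35  2.84] [0.547  0.2931 0.0662]
8.425 0.05216664358504167 [-1.46  0.73  5.83] [0.547  0.294  0.0666]
```

View pics/side3.png

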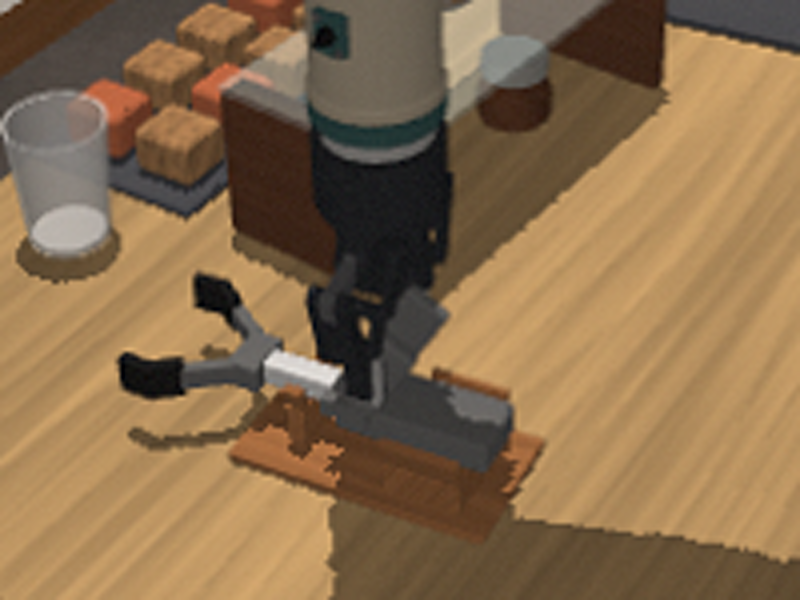

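```bash
python3 - <<'E'
from rig import *; from k import *
import cv2,pickle
move_straight(tcp(GRIP+[0,0,.09],YAW,tilt=0),speed=.1)
s=state(); print(s["t"],s["grip_width"],s["wrist_force"].round(2),s["ft_torque"].round(2),s["position"].round(4))
d={}
for n in("side","top"):
    d[n]=read_camera(n)
pickle.dump(d,open("p4.pkl","wb"))
p=d["side"]; cv2.imwrite("pics/side4.png",cv2.resize(p["color"][180:330,110:310,::-1],None,fx=4,fy=4,interpolation=cv2.INTER_CUBIC))
p=d["top"]; cv2.imwrite("pics/top4.png",cv2.resize(p["color"][140:260,90:230,::-1],None,fx=5,fy=5,interpolation=cv2.INTER_CUBIC))
E
```

```text
9.525 0.05214380470329054 [-0.37  0.91 -2.55] [-0.01  0.01  0.04] [0.5465 0.2927 0.1553]
```

View pics/side4.png

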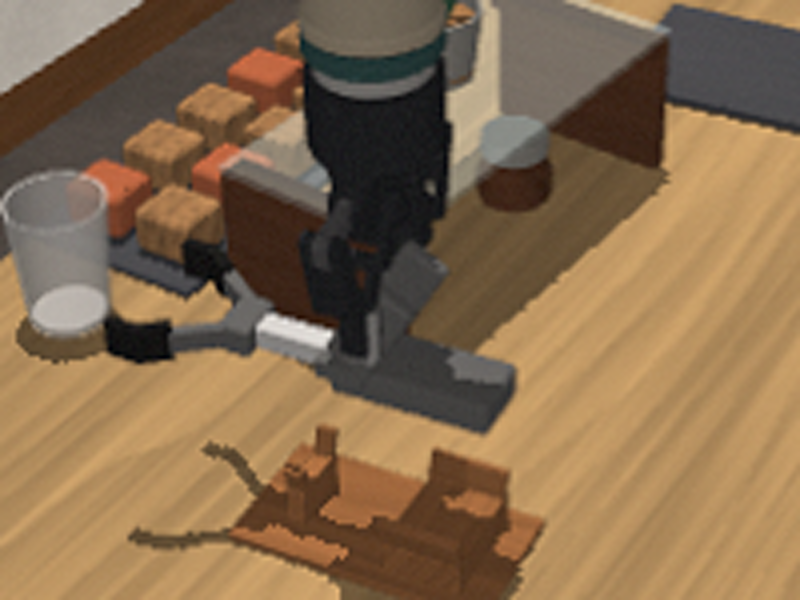

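View pics/top4.png

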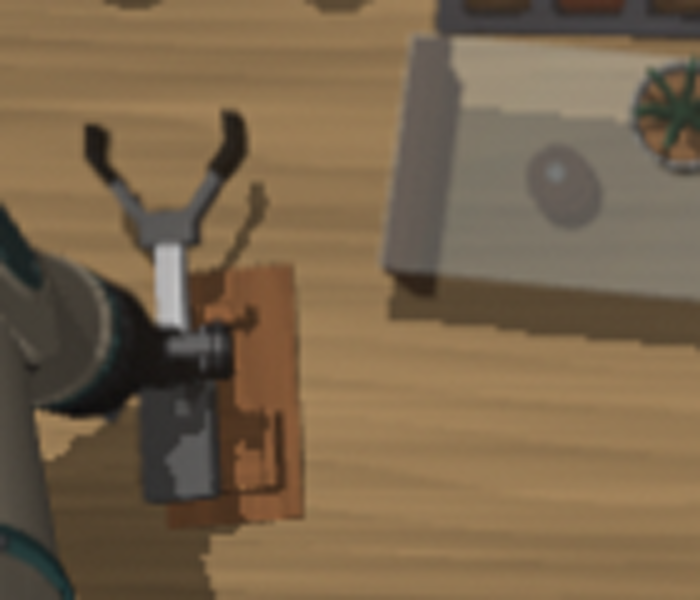

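```bash
python3 - <<'E'
from h import *; from k import *
import pickle
p=pickle.load(open("p4.pkl","rb"))["top"]
X,uv=cloud(p); t=np.array([.5465,.2927,.1553]); L=(X-t)@Rz(YAW)   # local
def b(x0,x1,y0,y1): return (L[:,0]>x0)&(L[:,0]<x1)&(abs(L[:,1])<1)&(L[:,1]>y0)&(L[:,1]<y1)&(L[:,2]>-.07)&(L[:,2]<.02)
a=b(.1,.2,-.08,.08)
j=L[a]; print("front",len(j),j.min(0).round(4),j.max(0).round(4))
for nm,m in(("L",j[:,1]>.03),("R",j[:,1]<-.03)): q=j[m]; print(nm,len(q),q.mean(0).round(4),q.min(0).round(4),q.max(0).round(4))
s=L[b(.045,.085,-.015,.015)]; print("shaft",len(s),np.median(s,0).round(4), s[:,1].min(),s[:,1].max())
h=L[b(-.085,-.03,-.03,.03)]; h=h[h[:,2]>-.06]; print("hous",len(h),np.median(h,0).round(4),h.min(0).round(4),h.max(0).round(4))
k=np.r_[s,h];
c=np.polyfit(h[:,0],h[:,2],1); print("slope housing",c)
cs=np.polyfit(s[:,0],s[:,2],1);print("slope shaft",cs)
E
```

```text
front 198 [ 0.1001 -0.0482 -0.0346] [ 0.162   0.0442 -0.0069]
L 54 [ 0.1438  0.0376 -0.0147] [ 0.1193  0.0301 -0.0335] [ 0.162   0.0442 -0.0069]
R 69 [ 0.1381 -0.0412 -0.017 ] [ 0.1142 -0.0482 -0.0346] [ 0.1599 -0.0307 -0.0077]
shaft 89 [ 0.0649 -0.002  -0.017 ] -0.01132258253951506 0.013828826793696533
hous 224 [-0.0505 -0.002  -0.0148] [-0.0711 -0.0226 -0.0357] [-0.0302  0.0212 -0.0082]
slope housing [ 0.0345025  -0.01375869]
slope shaft [ 0.03509969 -0.02004738]
```

```bash
cat >> k.py <<'E'
OFFX=-.003; OFFY=-.002   # reacher relative to TCP (local), measured
def T(jaw,yaw,up,side=0.,rb=0.):
    """TCP pos for jaw centre at jaw xy, retreated rb along reacher, shifted side to left"""
    R=Rz(yaw); g=grip_of_jaws(jaw,yaw,up)-R@np.array([OFFX+rb,OFFY-side,0]); return tcp(g,yaw,tilt=0)
E
python3 - <<'E'
from rig import *; from k import *
import cv2,pickle
R=tool(RY,1,0)
print(T(MILL,RY,.035,.0045,.11),ik(T(MILL,RY,.035,.0045,.11),R))
s=state()
move_straight([.425,.26,s["position"][2]],speed=.2)
goto(T(MILL,RY,.13,.0045,.11),R)
print(state()["t"],state()["joint_pos"].round(1))
move_straight(T(MILL,RY,.035,.0045,.11),speed=.12)
s=state(); print(s["t"],s["grip_width"],s["wrist_force"].round(2),s["position"].round(4),s["joint_pos"].round(1))
d={}
for n in("side","top"):
    d[n]=read_camera(n)
pickle.dump(d,open("p5.pkl","wb"))
p=d["side"]; cv2.imwrite("pics/side5.png",cv2.resize(p["color"][150:330,130:340,::-1],None,fx=3.3,fy=3.3,interpolation=cv2.INTER_CUBIC))
p=d["top"]; cv2.imwrite("pics/top5.png",cv2.resize(p["color"][140:260,150:290,::-1],None,fx=5,fy=5,interpolation=cv2.INTER_CUBIC))
E
```

```text
[0.43748488 0.10213171 0.057     ] [-15.57825048  38.25087757  -1.66019174 126.20535625   3.82713614
  15.58853937  64.52084472]
11.0833 [-15.3  27.4  -1.8 122.4   1.7  30.1  66.6]
12.025 0.0516534088893518 [ 0.31  0.44 -2.48] [0.4379 0.1026 0.0574] [-16.   38.2  -1.1 126.2   2.6  15.6  65.8]
```

View pics/side5.png

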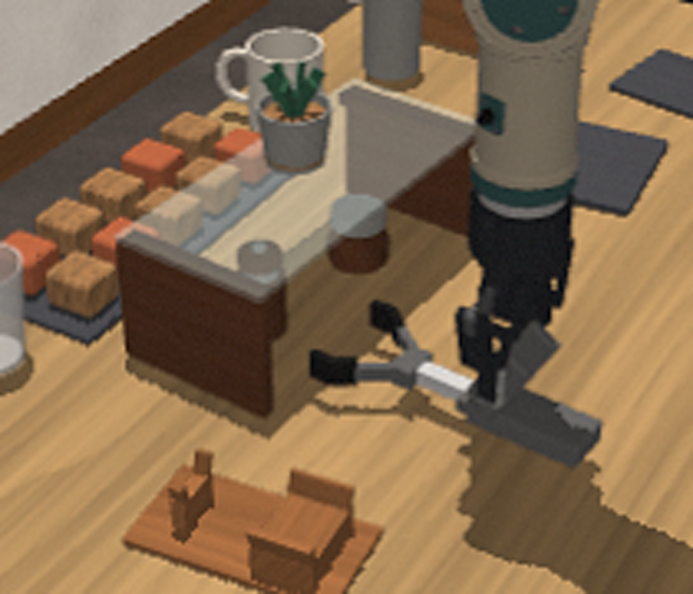

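View pics/top5.png

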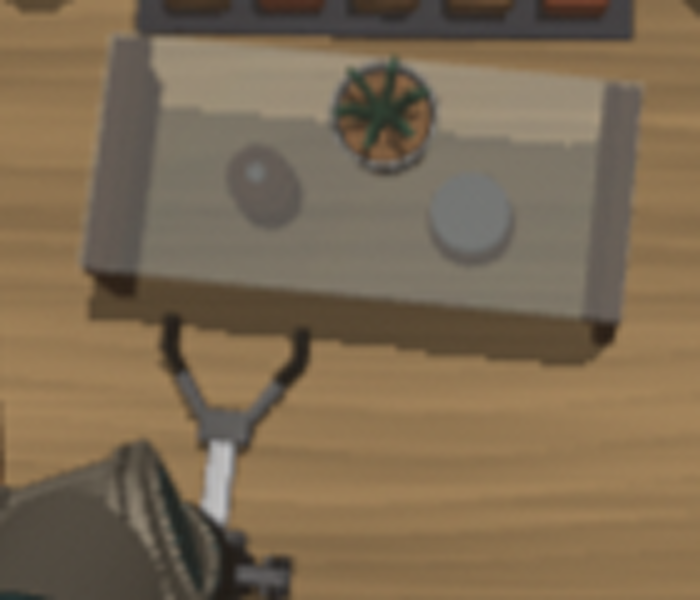

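```bash
python3 - <<'E'
from h import *; from k import *
import pickle
p=pickle.load(open("p5.pkl","rb"))["top"]
c=lambda u,v:[u/5+150-.4,v/5+140-.4]
t=np.array([.4379,.1026,.0574])
P=onz(p,[c(172,320),c(303,335),c(172,345),c(300,362),c(221,480)],.047)
print(((P-t)@Rz(RY)).round(4)); print("mill",((np.r_[MILL,.047]-t)@Rz(RY)).round(4))
E
```

```text
[[ 0.1579  0.0408 -0.0104]
 [ 0.1567 -0.0444 -0.0104]
 [ 0.1418  0.0387 -0.0104]
 [ 0.1391 -0.0445 -0.0104]
 [ 0.059  -0.0031 -0.0104]]
mill [ 0.2526 -0.007  -0.0104]
```

```bash
sed -i 's/^OFFX=-.003/OFFX=-.007/' k.py; python3 - <<'E'
from rig import *; from k import *
import cv2,pickle
R=tool(RY,1,0)
move_straight(T(MILL,RY,.035,.0045,0),R,speed=.08)
s=state(); print(s["t"],s["grip_width"],s["wrist_force"].round(2),s["position"].round(4),s["joint_pos"].round(1))
d={}
for n in("side","top"):
    d[n]=read_camera(n)
pickle.dump(d,open("p6.pkl","wb"))
p=d["side"]; cv2.imwrite("pics/side6.png",cv2.resize(p["color"][150:330,130:340,::-1],None,fx=3.3,fy=3.3,interpolation=cv2.INTER_CUBIC))
p=d["top"]; cv2.imwrite("pics/top6.png",cv2.resize(p["color"][140:230,160:260,::-1],None,fx=7,fy=6.6,interpolation=cv2.INTER_CUBIC)[:600])
E
```

```text
13.7 0.05169274992107059 [-0.25  0.42 -1.87] [0.5505 0.0924 0.057 ] [-11.   42.9  -2.2 109.4   3.3  27.7  69.6]
```

View pics/side6.png

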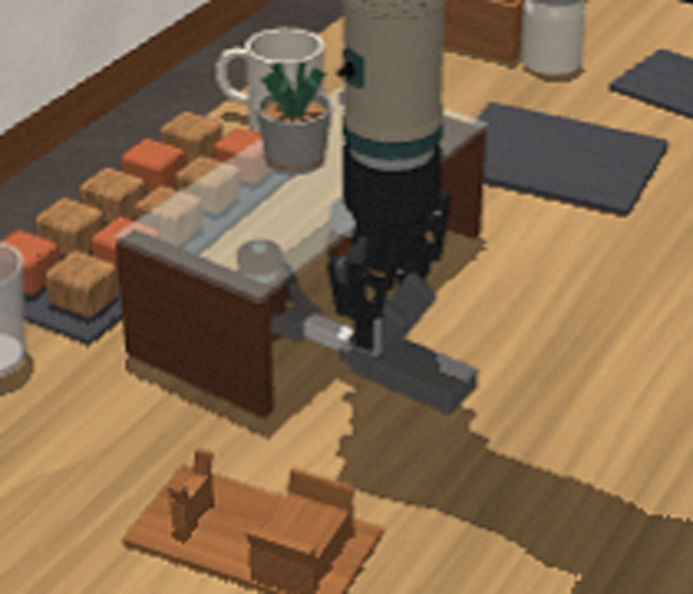

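View pics/top6.png

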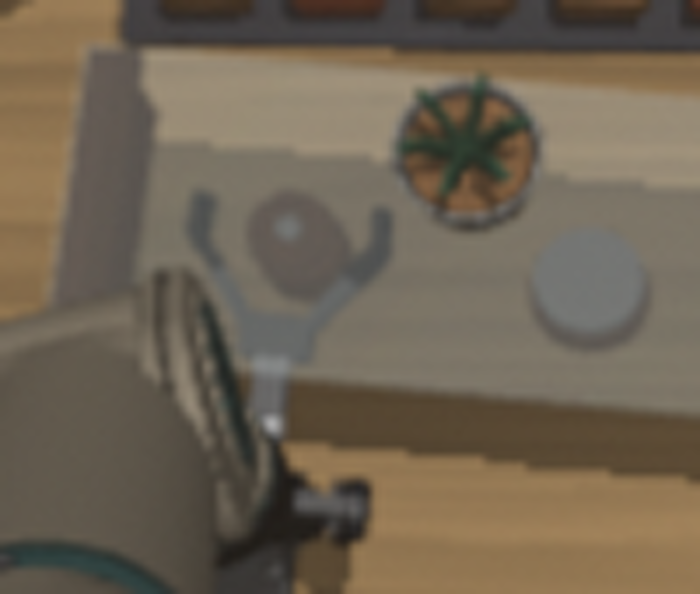

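```bash
python3 - <<'E'
from rig import *; from k import *
import cv2,pickle
R=tool(RY,1,0)
move_straight(T(MILL,RY,.035,.0045,-.004),R,speed=.05)
for w in (.049,.046,.040):
    gripper_to(w,35); s=state(); print(s["t"],s["grip_width"],s["wrist_force"].round(2),s["position"].round(4))
d={}
for n in("side","top"):
    d[n]=read_camera(n)
pickle.dump(d,open("p7.pkl","wb"))
p=d["side"]; cv2.imwrite("pics/side7.png",cv2.resize(p["color"][150:330,130:340,::-1],None,fx=3.3,fy=3.3,interpolation=cv2.INTER_CUBIC))
p=d["top"]; cv2.imwrite("pics/top7.png",cv2.resize(p["color"][140:230,160:260,::-1],None,fx=7,fy=6.6,interpolation=cv2.INTER_CUBIC)[:600])
E
```

```text
14.2667 0.049322476195929624 [-0.55 -0.83 -1.75] [0.5549 0.0917 0.057 ]
14.4833 0.04621483157153859 [-0.04 -0.9  -1.55] [0.5548 0.0918 0.0569]
14.7 0.044774053377044515 [-1.84 -0.73  0.26] [0.5548 0.092  0.0571]
```

View pics/top7.png

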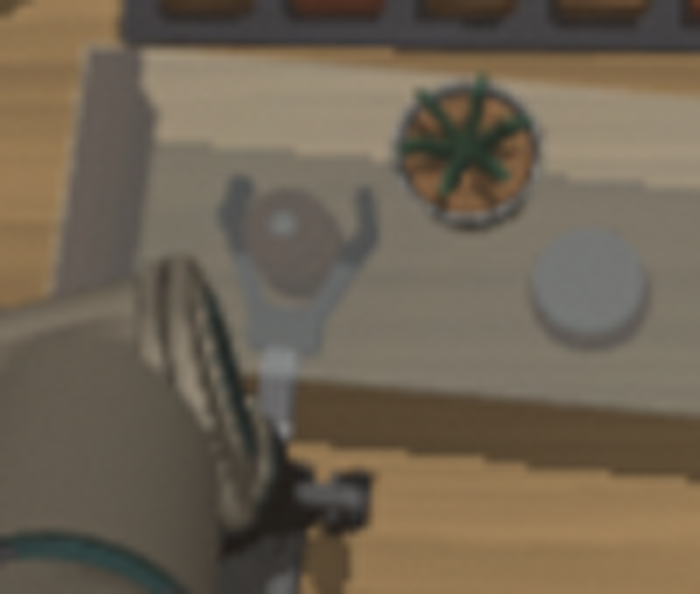

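View pics/side7.png

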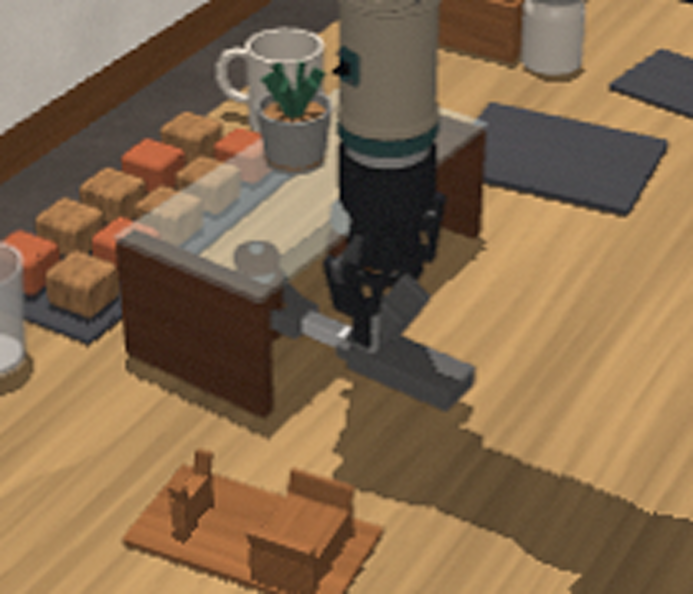

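```bash
python3 - <<'E'
from rig import *; from k import *
import cv2,pickle
s=state();print(s["t"],s["grip_width"])
for w in (.036,.032): gripper_to(w,35); s=state(); print(s["t"],s["grip_width"],s["wrist_force"].round(2),s["position"].round(4))
p=read_camera("top")
cv2.imwrite("pics/top8.png",cv2.resize(p["color"][140:230,160:260,::-1],None,fx=7,fy=6.6,interpolation=cv2.INTER_CUBIC)[:600])
E
```

```text
14.8 0.04474684581849989
15.0167 0.04429611976233608 [-2.62  0.01  0.77] [0.5548 0.092  0.057 ]
15.2333 0.04469334816821022 [-2.2  -2.02  0.41] [0.5549 0.092  0.057 ]
```

View pics/top8.png

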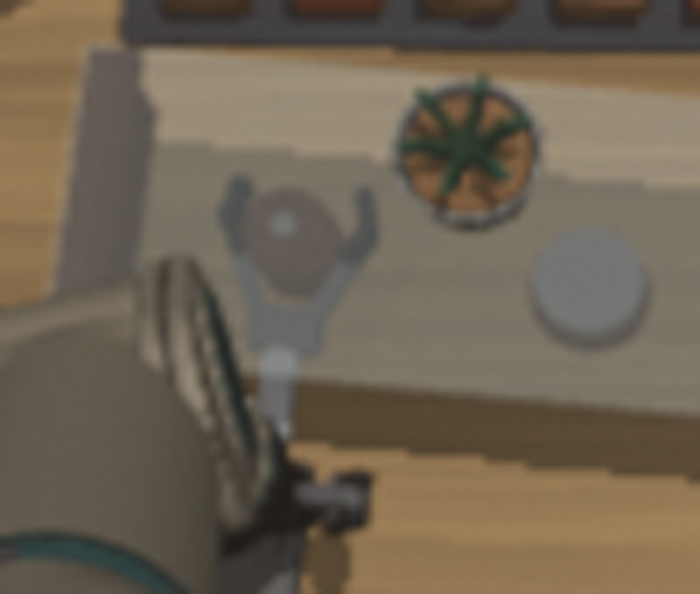

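```bash
python3 - <<'E'
from rig import *; from k import *
import cv2,pickle
s0=state()
move_straight(s0["position"]+[0,0,.013],speed=.04); sleep(.2)
s=state(); print(s["t"],s["grip_width"],s["wrist_force"]-s0["wrist_force"],s["ft_torque"]-s0["ft_torque"],s["position"].round(4))
d={}
for n in("side","top"):
    d[n]=read_camera(n)
pickle.dump(d,open("p9.pkl","wb"))
p=d["side"]; a=cv2.resize(p["color"][200:275,170:280,::-1],None,fx=5,fy=5,interpolation=cv2.INTER_CUBIC)
p=d["top"]; b=cv2.resize(p["color"][155:200,170:260,::-1],None,fx=6,fy=5,interpolation=cv2.INTER_CUBIC)
b=cv2.resize(b,(a.shape[1],int(b.shape[0])));cv2.imwrite("pics/c9.png",np.vstack([a,b]))
E
```

```text
15.9583 0.04441472321834233 [ 2.05447002  0.77006909 -4.06503609] [ 0.28832433 -0.04681946  0.14105663] [0.5548 0.092  0.0698]
```

View pics/c9.png

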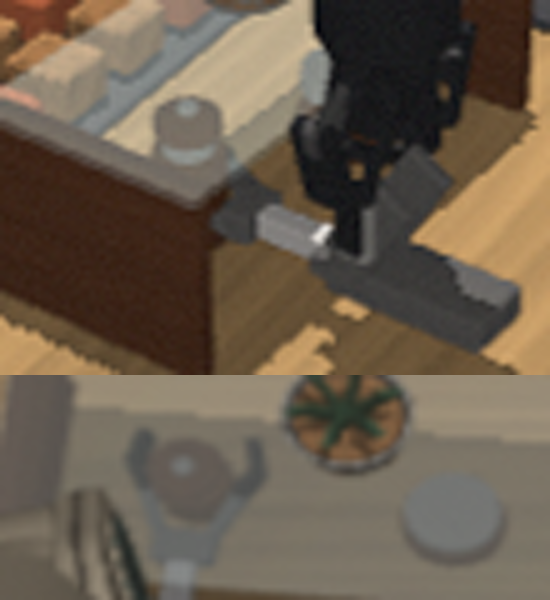

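```bash
python3 - <<'E'
from rig import *; from k import *
import cv2,pickle
s=state(); R=tool(RY,1,0)
D=Rz(RY)[:,0]
P=s["position"]-D*.13; print(ik(P,R))
move_straight(P,speed=.07)
s=state(); print(s["t"],s["grip_width"],s["wrist_force"],s["position"].round(4),s["joint_pos"].round(1))
d={}
for n in("side","top"):
    d[n]=read_camera(n)
pickle.dump(d,open("p10.pkl","wb"))
p=d["side"]; a=cv2.resize(p["color"][190:300,170:330,::-1],None,fx=4,fy=4,interpolation=cv2.INTER_CUBIC)
cv2.imwrite("pics/s10.png",a)
p=d["top"]; b=cv2.resize(p["color"][160:250,170:270,::-1],None,fx=6,fy=6,interpolation=cv2.INTER_CUBIC)
cv2.imwrite("pics/t10.png",b)
E
```

```text
[-16.39878212  36.26618104  -1.31152459 127.60655239   2.78959586
  16.15257059  64.95381365]
18.0667 0.044586566829350964 [ 0.01850483  0.32814467 -3.60426132] [0.4258 0.1032 0.0698] [-16.4  36.3  -1.2 127.6   2.6  16.1  65.1]
```

View pics/s10.png

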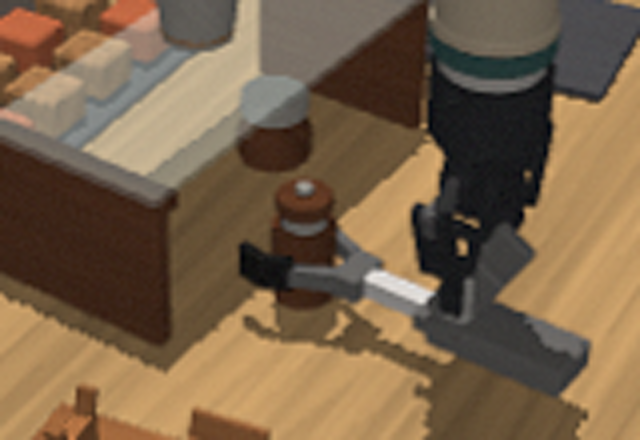

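View pics/t10.png

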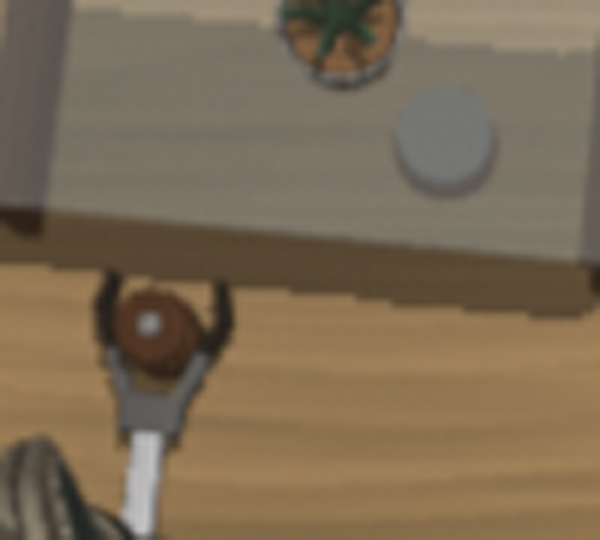

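```bash
python3 - <<'E'
from rig import *; from k import *; from h import *
import pickle,cv2
p=pickle.load(open("p10.pkl","rb"))["top"]; s=state()
k=onz(p,[[170+150/6-.42,160+323/6-.42]],.101)[0]; loc=(k-s["position"])@Rz(RY); print(k,loc)
sd=pickle.load(open("p10.pkl","rb"))["side"]; k2=onz(sd,[[170+303/4-.4,190+187/4-.4]],.101)[0]; print(k2,(k2-s["position"])@Rz(RY))
off=np.array([loc[0],loc[1],0]); off=(off+((k2-s["position"])@Rz(RY))*[1,1,0])/2; print(off)
# mill base currently ~ .013 at tcp z .0698
y=-.5; C=np.array([.588,-.316,0])
def PT(base): q=C-Rz(y)@off; q[2]=.0698-.013+base; return q
np.save("off.npy",off)
print(PT(.02),ik(PT(.02),tool(y,1,0)),ik(PT(.15),tool(y,1,0)))
P=s["position"].copy(); P[2]=PT(.15)[2]
move_straight(P,speed=.1)
print(state()["grip_width"])
move_straight(PT(.15),tool(y,1,0),speed=.12)
s=state(); print(s["t"],s["grip_width"],s["position"].round(4),s["joint_pos"].round(1))
move_straight(PT(.05),speed=.1)
s=state(); print(s["t"],s["grip_width"],s["wrist_force"].round(2))
d={}
for n in("side","top"):
    d[n]=read_camera(n)
pickle.dump(d,open("p11.pkl","wb"))
p=d["side"]; cv2.imwrite("pics/s11.png",cv2.resize(p["color"][130:250,260:400,::-1],None,fx=5,fy=5,interpolation=cv2.INTER_CUBIC))
p=d["top"]; cv2.imwrite("pics/t11.png",cv2.resize(p["color"][160:260,270:390,::-1],None,fx=6,fy=6,interpolation=cv2.INTER_CUBIC))
E
```

```text
[0.56132159 0.08693259 0.101     ] [ 0.13661696 -0.00452573  0.03119021]
[0.55720315 0.09069833 0.101     ] [ 0.1321913  -0.00112632  0.03119021]
[ 0.13440413 -0.00282602  0.        ]
[ 0.47140414 -0.24908316  0.0768    ] [ 27.02424012  39.70865468  -3.31076872 112.93495292   4.58647962
  27.47858343  81.7573106 ] [ 27.9024525   28.24161484  -4.47214195 107.13441069   3.00492739
  44.73615862  83.17745755]
0.044741648867224176
22.7917 0.04442456973400816 [ 0.4714 -0.2487  0.2068] [ 20.9  28.3   5.8 107.4  -3.9  44.5  90.1]
23.9417 0.04434974869903281 [-0.13 -0.79 -3.11]
```

View pics/s11.png

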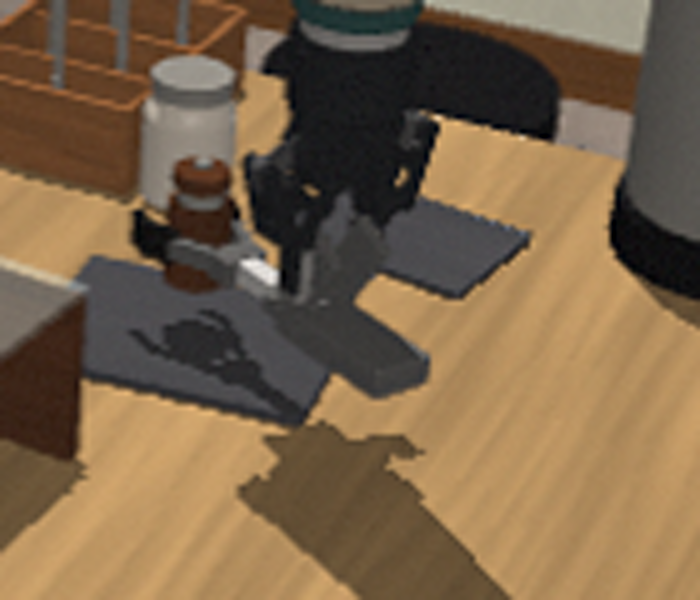

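View pics/t11.png

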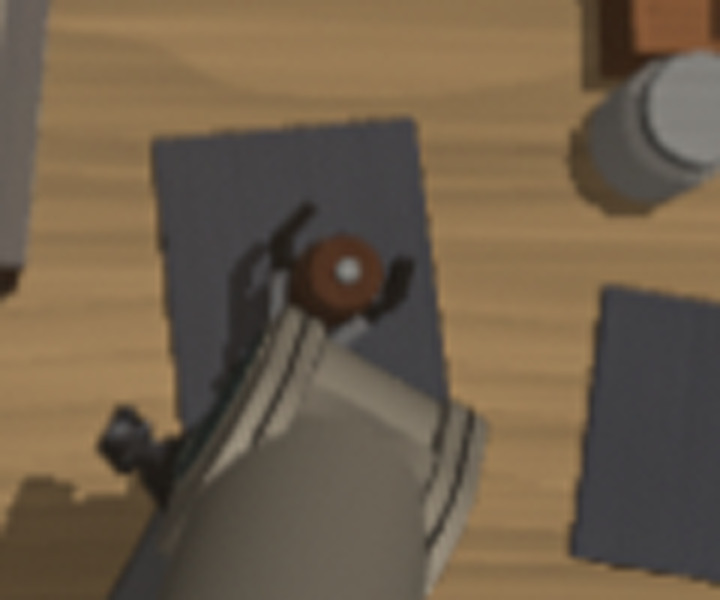

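```bash
python3 - <<'E'
from rig import *; from k import *
import pickle,cv2
s=state(); 
move_straight(s["position"]-[0,0,.030],speed=.08); sleep(.1)
s=state(); print(s["t"],s["wrist_force"].round(2))
r=move_straight(s["position"]-[0,0,.016],speed=.02,until_force=2.5)
s=state(); print(r,s["t"],s["grip_width"],s["position"].round(4),s["wrist_force"].round(2),s["ft_torque"].round(2))
p=read_camera("side"); cv2.imwrite("pics/s12.png",cv2.resize(p["color"][130:250,260:400,::-1],None,fx=5,fy=5,interpolation=cv2.INTER_CUBIC))
E
```

```text
24.6583 [-0.32 -0.67 -2.03]
True 25.225 0.04466192594525392 [ 0.4719 -0.2491  0.0662] [0.78 0.05 1.85] [-0.2  -0.25 -0.  ]
```

View pics/s12.png

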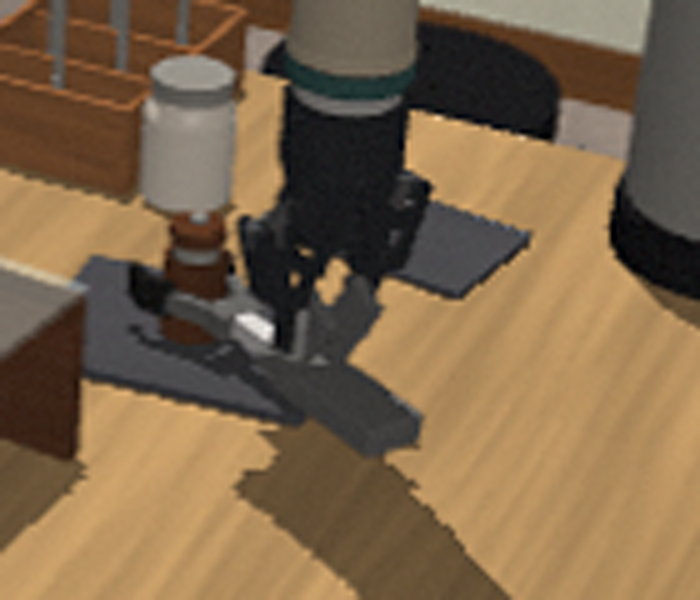

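```bash
python3 - <<'E'
from rig import *; from k import *
import pickle,cv2
for w in(.047,.049,.0515): gripper_to(w,20); s=state(); print(s["t"],s["grip_width"],s["wrist_force"].round(2))
sleep(.4)
d={}
for n in("side","top"):
    d[n]=read_camera(n)
p=d["side"]; cv2.imwrite("pics/s13.png",cv2.resize(p["color"][130:250,260:400,::-1],None,fx=5,fy=5,interpolation=cv2.INTER_CUBIC))
p=d["top"]; cv2.imwrite("pics/t13.png",cv2.resize(p["color"][160:260,270:390,::-1],None,fx=6,fy=6,interpolation=cv2.INTER_CUBIC))
E
```

```text
25.4917 0.04712384340275284 [ 0.05 -0.51 -1.98]
25.7083 0.048768346400179574 [ 0.77  0.76 -1.58]
25.925 0.05161744389770033 [ 0.03 -0.07 -2.54]
```

View pics/s13.png

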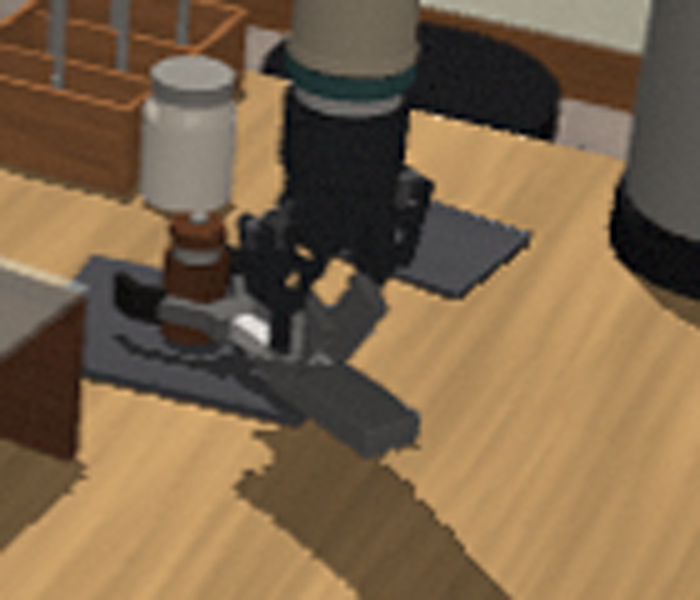

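View pics/t13.png

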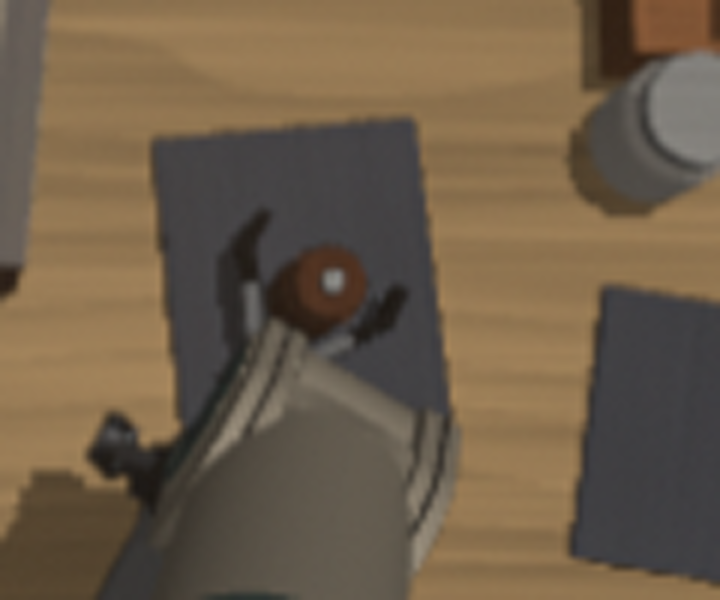

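```bash
python3 - <<'E'
from rig import *; from k import *
import pickle,cv2
s=state(); D=Rz(-.5)[:,0]
P=s["position"]-D*.075; 
move_straight(P,tool(-.5,1,0),speed=.06)
s=state(); print(s["t"],s["grip_width"],s["position"],s["joint_pos"].round(1))
d={}
for n in("side","top"):
    d[n]=read_camera(n)
p=d["side"]; cv2.imwrite("pics/s14.png",cv2.resize(p["color"][130:250,260:400,::-1],None,fx=5,fy=5,interpolation=cv2.INTER_CUBIC))
p=d["top"]; cv2.imwrite("pics/t14.png",cv2.resize(p["color"][160:260,270:390,::-1],None,fx=6,fy=6,interpolation=cv2.INTER_CUBIC))
E
```

```text
27.825 0.05167815618232842 [ 0.40551349 -0.21299381  0.06587925] [ 22.2  37.6   2.9 124.8  -5.9  17.7  91.5]
```

View pics/s14.png

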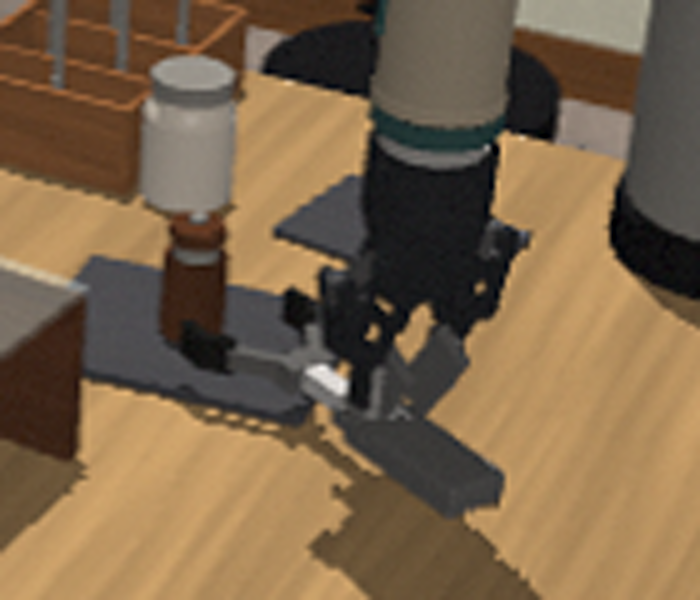

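View pics/t14.png

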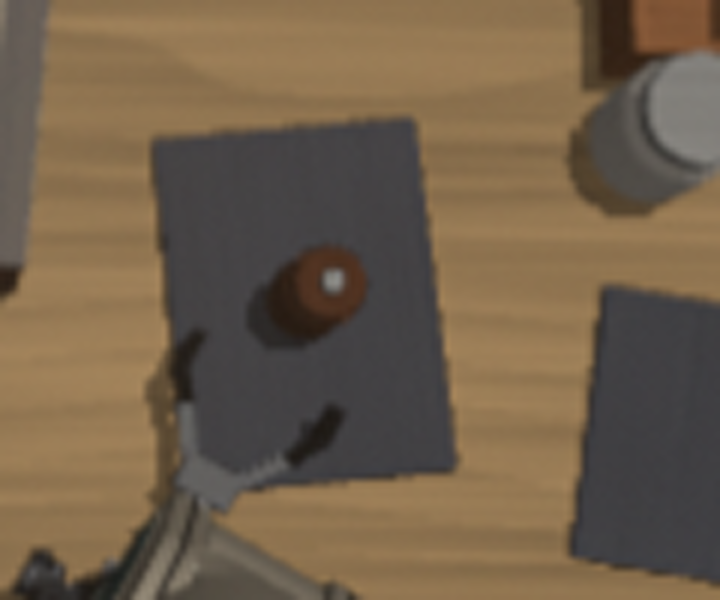

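```bash
python3 - <<'E'
from rig import *; from k import *; from h import *
import pickle,cv2
s=state(); q=s["position"].copy(); q[2]=.21
move_straight(q,speed=.15)
move_straight([.425,.24,.20],tool(YAW,1,0),speed=.17)
move_straight(tcp(GRIP+[0,0,.09],YAW,tilt=0),tool(YAW,1,0),speed=.15); sleep(.2)
s=state(); print(s["t"],s["grip_width"],s["position"],s["joint_pos"].round(1))
d={}
for n in("side","top"):
    d[n]=read_camera(n)
pickle.dump(d,open("p15.pkl","wb"))
o=pickle.load(open("p4.pkl","rb"))
p=d["side"]; a=[cv2.resize(z["side"]["color"][180:330,110:250,::-1],None,fx=2.8,fy=2.8,interpolation=cv2.INTER_CUBIC) for z in(o,d)]
cv2.imwrite("pics/s15.png",np.hstack(a))
a=[cv2.resize(z["top"]["color"][140:260,90:180,::-1],None,fx=4.4,fy=4.4,interpolation=cv2.INTER_CUBIC) for z in(o,d)]
cv2.imwrite("pics/t15.png",np.hstack(a))
for nm,p,t in(("old",o["top"],np.array([.5465,.2927,.1553])),("new",d["top"],s["position"])):
    X,uv=cloud(p); L=(X-t)@Rz(YAW)
    def b(x0,x1,y0,y1): return (L[:,0]>x0)&(L[:,0]<x1)&(L[:,1]>y0)&(L[:,1]<y1)&(L[:,2]>-.06)&(L[:,2]<.02)
    j=L[b(.1,.2,-.08,.08)]; sh=L[b(.045,.085,-.015,.015)]; h=L[b(-.085,-.03,-.03,.03)]
    print(nm,j.min(0).round(4),j.max(0).round(4),np.median(sh,0).round(4),np.median(h,0).round(4),h.min(0).round(4),h.max(0).round(4))
E
```

```text
33.1333 0.05162072331963737 [0.54664573 0.29290239 0.15647887] [-27.6  38.4  -5.2  96.1   4.5  45.7  61.6]
old [ 0.1001 -0.0482 -0.0346] [ 0.162   0.0442 -0.0069] [ 0.0649 -0.002  -0.017 ] [-0.0505 -0.002  -0.0148] [-0.0711 -0.0226 -0.0357] [-0.0302  0.0212 -0.0082]
new [ 0.1005 -0.0479 -0.0321] [ 0.1602  0.0444 -0.0047] [ 0.0662 -0.0026 -0.0171] [-0.0504 -0.002  -0.0154] [-0.0708 -0.0229 -0.0318] [-0.0303  0.0236 -0.0076]
```

View pics/s15.png

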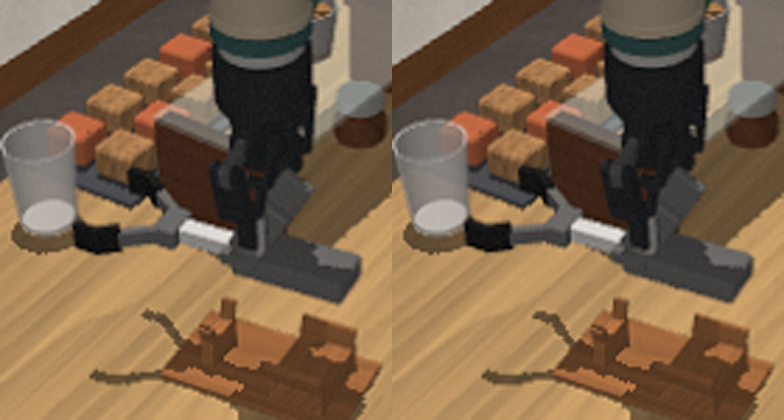

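View pics/t15.png

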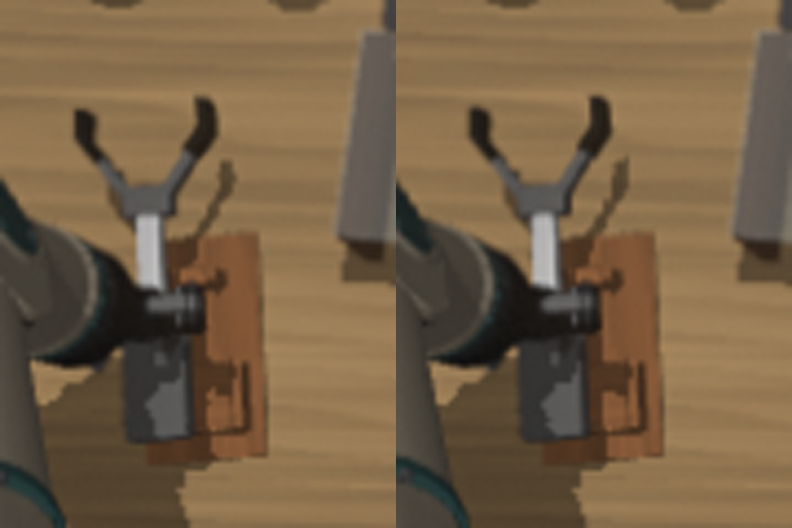

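```bash
python3 - <<'E'
from rig import *; from k import *
import pickle,cv2
s=state(); q=s["position"].copy()
move_straight([q[0],q[1],.085],speed=.1)
s=state(); print(s["t"],s["wrist_force"].round(2))
r=move_straight([q[0],q[1],.064],speed=.03,until_force=6)
s=state(); print(r,s["t"],s["position"].round(4),s["wrist_force"].round(2),s["grip_width"])
p=read_camera("side"); cv2.imwrite("pics/s16.png",cv2.resize(p["color"][200:350,110:310,::-1],None,fx=4,fy=4,interpolation=cv2.INTER_CUBIC))
E
```

```text
34.0917 [-0.12  0.38 -1.7 ]
True 34.6917 [0.5468 0.2929 0.0663] [-0.31 -0.26  3.82] 0.05163577880992206
```

View pics/s16.png

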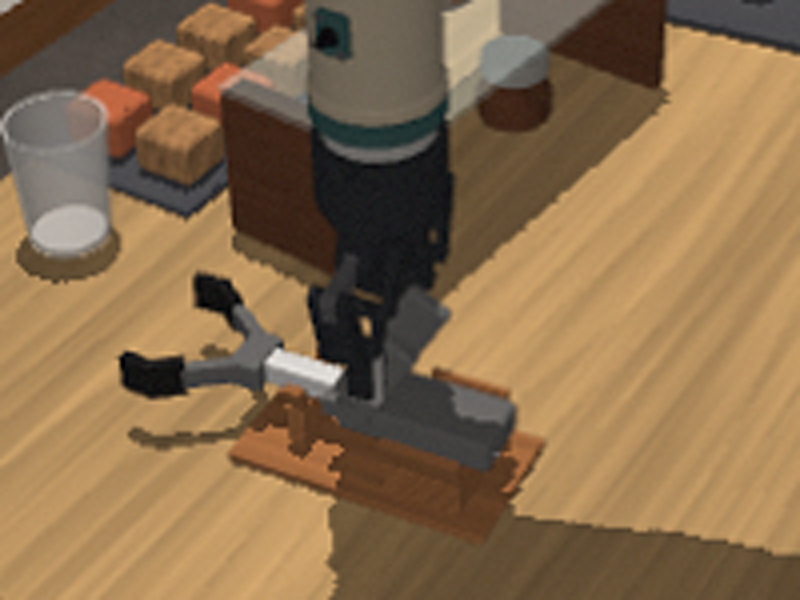

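Seated as before (z 0.0663 against 0.0666 at pick-up). Release and retreat.

```bash
python3 - <<'E'
from rig import *; from k import *; from h import *
import pickle,cv2
for w in(.053,.056,.085): gripper_to(w,20)
s=state(); q=s["position"].copy()
move_straight([q[0],q[1],.25],speed=.12)
goto([.42,-.05,.45],tool(0,1,0)); sleep(.3)
print(state()["t"],state()["position"])
d={}
for n in("side","top"):
    d[n]=read_camera(n)
pickle.dump(d,open("p17.pkl","wb"))
cv2.imwrite("pics/s17.png",cv2.resize(d["side"]["color"][140:340,110:370,::-1],None,fx=3,fy=3,interpolation=cv2.INTER_CUBIC))
cv2.imwrite("pics/t17.png",cv2.resize(d["top"]["color"][135:265,100:360,::-1],None,fx=3,fy=3,interpolation=cv2.INTER_CUBIC))
o=pickle.load(open("p1.pkl","rb"))
for nm,p in(("old",o["top"]),("new",d["top"])):
    X,uv=cloud(p); t=np.array([.547,.293,.085]); L=(X-t)@Rz(YAW)
    def b(x0,x1,y0,y1): return (L[:,0]>x0)&(L[:,0]<x1)&(L[:,1]>y0)&(L[:,1]<y1)&(L[:,2]>-.055)&(L[:,2]<.05)
    j=L[b(.1,.2,-.08,.08)]; sh=L[b(.045,.085,-.015,.015)]; h=L[b(-.085,-.035,-.02,.02)]; pl=L[b(-.05,.05,-.05,.05)]; pl=pl[pl[:,2]>-.015]
    print(nm,j.min(0).round(4),j.max(0).round(4),np.median(sh,0).round(4),np.median(h,0).round(4),h.min(0).round(4),pl.min(0).round(4),pl.max(0).round(4))
E
```

```text
39.0917 [ 0.42019215 -0.04958641  0.44962908]
old [ 0.1004 -0.0517 -0.0521] [ 0.1592  0.0534 -0.0222] [ 0.0637 -0.002  -0.0362] [-0.0531  0.0003 -0.0327] [-0.0707 -0.0198 -0.0547] [-0.0267 -0.0276 -0.0147] [0.0247 0.0288 0.0376]
new [ 0.1004 -0.0512 -0.0506] [ 0.1579  0.0518 -0.0224] [ 0.065  -0.0007 -0.0368] [-0.0537 -0.0002 -0.033 ] [-0.0714 -0.02   -0.0489] [-0.0267 -0.0281 -0.0149] [0.0251 0.0278 0.0362]
```

View pics/s17.png

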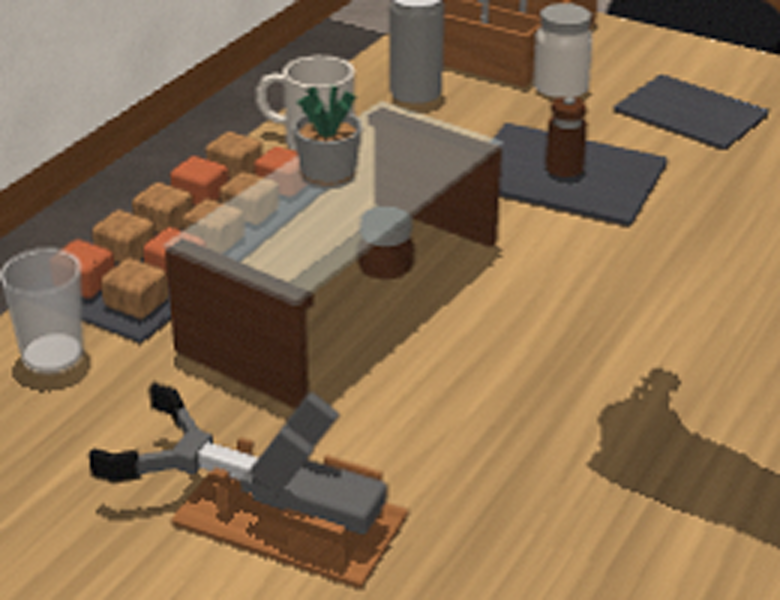

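View pics/t17.png

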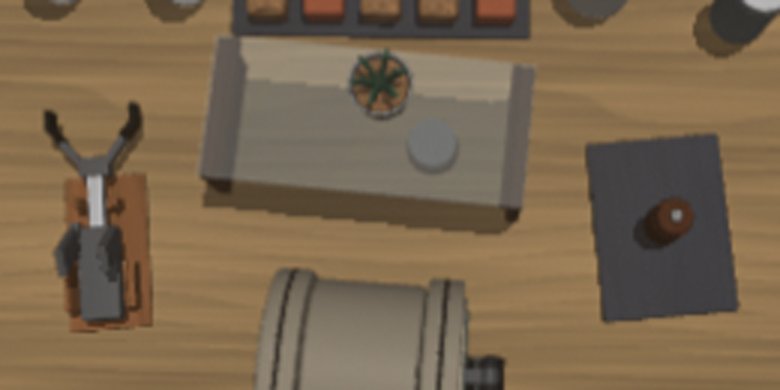

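All as wanted: the mill is upright at about (665,222) in the top crop, mid-platter. The reacher is back as it lay, and the jar (432,145) and plant (380,85) are unmoved.

```bash
python3 -c "
from rig import *
hand_in(); print(state()['t'])"
```

```text
the job is handed in; nothing more can be done
the job is handed in; nothing more can be done
```

The job is handed in, and no verdict was reported. I took the reacher from its rest, squeezed its jaws onto the mill under the riser, brought the mill out and stood it upright on the larger slate platter. I then laid the reacher back in its rest. At the last clock reading before hand-in, 39.1 s of the 72 s had passed.

**Last checks**
- **Mill:** it looks upright near the middle of the platter in both camera views.
- **Reacher:** it lies within about 2 mm of its first pose by the top depth picture, with the trigger let go and the jaws open.
- **Jar and plant:** by eye, both sit where they were in the pictures from before.
- **Robot:** the arm stood clear, touching nothing.

**What differed from the notes**
- **Finger angle:** I held the reacher with the fingers vertical, not leaning 30 degrees, because the arm could not back the reacher out from under the riser at that lean.
- **Jaw tips:** with the jaws open, the tips measured about 13 mm shorter than described. I set the reach from the picture, and the mill was held about 10 mm short of the described jaw point. That is inside the 18 mm limit, but I did not check it exactly.
- **Squeeze:** the plates stopped at about 44.5 mm, not 43 mm, which is a trigger travel of about 0.0095 m and within the allowed range.

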